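# Fetch the coffee tumbler from behind the jars

## Task

The coffee tumbler is boxed in at the back of the spice bin: first move the round jar, the square jar and the pepper mill out of the bin so that all three stand on the cork mat, then fetch the tumbler and stand it upright in its davara (the low steel bowl across the bin from the mat). After that put the two jars and the mill back in the bin, each on the very spot where it stood before. Keep everything upright, set things down rather than dropping them, and leave the masala dabba, the whisk and the salt box alone.

Things in the scene. Friction and masses are not known exactly. Their poses are not given: they have to be found in the camera images.
- bin: fixed white plastic spice bin, open on top, 150 (x) x 230 (y) mm; floor and walls 4 mm thick; front (-x, to the robot) and side walls 30 mm high, back wall (+x) 75 mm. Origin: centre of underside. In its frame the tumbler starts near (32, 0) mm, the jars and mill near (-32, 0), (18, 66), (18, -66) mm, shuffled; each goes back within 15 mm of its own spot, turned any way
- round_jar: round empty clear glass jar with a flat steel cap, straight sides, diameter 54 mm, height 130 mm. Loose, about 0.2 kg. Origin: centre of its underside, z up
- square_jar: square empty clear glass jar with a flat square steel cap, 50 x 50 mm, height 120 mm, straight sides. Loose, about 0.2 kg. Origin: centre of its underside, z up, x and y square to its faces
- mill: turned dark wooden pepper mill with a tiny steel button on top, 146 mm high with the button; foot diameter 54 mm, waist 42 mm at 48 mm up, straight grip of diameter 50 mm from 85 to 125 mm up, narrowing above. Loose, about 0.2 kg. Origin: centre of its underside, z up
- tumbler: empty open steel coffee tumbler, 80 mm high, base diameter 50 mm, 52 mm just under the lip (75 mm up), lip diameter 58 mm, wall 2 mm. Loose, about 0.09 kg. Origin: centre of its underside, z up
- davara: low open steel bowl of the coffee set, 30 mm high, rim diameter 100 mm, flat inner floor about 76 mm across and 4 mm above its underside. Loose, about 0.14 kg, on the granite left or right of the bin, across the bin from the mat. Origin: centre of its underside, z up
- mat: fixed flat cork mat, 250 (its x) x 130 (its y) x 5 mm, on the granite left or right of the bin: the side area. Origin: centre of its underside; the top is 5 mm above it
- dabba: bystander: closed round steel masala dabba, diameter 150 mm, 65 mm high plus a lid knob to 81 mm. Origin: centre of its underside
- whisk: bystander: green silicone whisk lying on the granite beyond the work, 250 mm long, 48 mm thick at the loops. Origin: on the granite under its middle, x along it
- salt_box: bystander: closed square wooden salt box, 84 x 84 mm, 58 mm high, on the far side behind the bin. Origin: centre of its underside
Mind the look-alikes: they are no part of the job. What is shaped like the tumbler but black is not meant. Leave any purple look-alike of the round_jar alone.

How it is judged:
By the outcome, as a careful person would: the job done as asked, in the order asked, and still so for the second after the job is handed in, with the robot touching nothing.
It also fails if it takes over 144 s, if anything falls off the work surface, if the arm or the gripper's body presses on something with over 40 N, if the wrist force passes 120 N, or if a joint passes its speed limit or range.

## Robot

A 6-joint arm with a two-finger parallel gripper is mounted at the origin on the work surface. World frame = base frame: x ahead of the robot, y to its left, z up, the work surface at z = 0. Lengths are in m, angles in rad, forces in N, time in s.
With the tool pointing down it reaches from about 0.35 to 0.975 m from the base axis. Payload 17.4 kg.
Tool frame: the origin (TCP) lies between the finger pads; the fingertips stand 14 mm ahead of it and the grasp point (between the pads) lies 5 mm behind it; z points along the fingers, x is the direction in which the jaws open and shut, and the axes are right-handed (so a half turn about z gives the same grasp; the last joint's range is limited). The gripper opens to 85 mm and grips with 20 to 120 N. Pads are 22 mm wide; open, the fingers measure 114 mm over their backs; the gripper's body (76 mm by 85 mm) begins 54 mm behind the grasp point. The pads swing forward as they close: fully open they stand 13 mm farther back than shut.
Start: joints at [1.216, 0.116, 1.442, -0, 1.584, -0.038], TCP at [0.21, 0.641, 0.245] pointing down, gripper open.
Joint ranges: [-2.83, 2.83], [-0.83, 2.19], [0.07, 2.5], [-1.14, 4.28], [0.01, 3], [-2.97, 2.97]. Speed limits (rad/s): [1.89, 1.89, 2.22, 3.14, 3.14, 3.14].

## Interface

Orientations are given as a unit quaternion [x, y, z, w].
In Python, from rig import * gives the robot as it stands.
- The arm moves only by the shell command python3 -m inch 'ROWS' [OPENING] [FORCE]. ROWS is a JSON object of lists of equal length, an entry for each row: "slide": the shift along the tool's x, y, z in cm, a list of three; "twist": the turn about the tool's z in rad. A call has 1 to 20 rows; each row shifts and turns the pose as measured when the row begins, along the tool's axes as they then stand; what a row does not reach is not made up. A row lasts 1/10 s, in which the tool goes at most 50 mm and 8.59 degrees, less where a joint would pass 70% of its speed; a pose out of reach is approached as far as the arm can. A call with a gripper value outside its range is refused whole. OPENING is the finger opening in cm, from 0 to 8.54, set as the call begins (- or left out, the last holds). The fingers move at their own pace and stop on an object; FORCE is the grip in N (left out, the last holds). Time passes only in rows, so rows that do not move let the fingers close. It gives the time, the measured TCP pose, the force and the opening at its end, in the units of the state.
- get_obs(): the state, without advancing time (a new reading comes with each control period).
- snapshot(name): name is "scene" or "top" or "wrist"; returns a dict with "color" (480x640x3 uint8, red, green, blue), "K" (3x3 intrinsics, pixels), "rvec" (rotation vector, rad) and "tvec" (3), from world to camera coordinates, as OpenCV has them. Camera axes: x right, y down, z forward; pixel columns grow to the right and rows downward; lengths in m; the calibration is good to about 2 mm. A picture is of the moment at which its call begins. There is no depth.
- sign_off(): hands the job in, once; it reports no verdict.
The state is a dict: "clock": time; "joint_positions": joint angles; "joint_vel": joint speeds; "joint_torque": joint torques, N m; "tcp_pos": TCP position; "eef_rot": TCP orientation; "contact_force": force on the tool from outside, world axes, zero at the start; "ft_torque": the same for the moment, N m; "finger_gap": finger opening in m.
Only numpy, scipy, OpenCV 4.12 (cv2) and the standard library are available. Lean on these libraries where they do the work, as an engineer would, in place of code of your own. Each camera call takes 0.05 s, during which the arm holds its last target.

## Working session

There is one attempt and no reset: what is moved stays moved. The work goes in short steps, Python scripts to look and compute and a shell command to move; the robot and the scene stay as the last step left them, time stands still between calls to the robot, and variables do not carry over. Pictures are saved under pics/ and viewed, and the job is handed in when it is done.

```bash
ls; mkdir -p pics
python3 - <<'E'
from rig import *
import cv2
print(get_obs())
for n in ["scene","top","wrist"]:
    s=snapshot(n); cv2.imwrite(f"pics/{n}0.png",s["color"][:,:,::-1]); print(n,s["K"],s["rvec"],s["tvec"])
E
```

```text
pics
{'clock': 0.0, 'joint_positions': array([ 1.21623892e+00,  1.16485889e-01,  1.44228661e+00,  1.78184117e-05,
        1.58396920e+00, -3.78012856e-02]), 'joint_vel': array([ 0.00021576,  0.00062852, -0.00029094,  0.00090949,  0.00021394,
        0.00012383]), 'joint_torque': array([ 2.13670057e-03, -7.31948733e+01, -6.32508516e+01,  1.82671329e-04,
        5.88482901e-03,  3.06971617e-05]), 'tcp_pos': array([0.21019731, 0.64125523, 0.24454896]), 'eef_rot': array([ 8.09779310e-01,  5.86734300e-01, -4.82596829e-04,  3.11864331e-04]), 'contact_force': array([-0.73255259, -0.87100226,  0.40650516]), 'ft_torque': array([-0.01595012,  0.00535687, -0.03806104]), 'finger_gap': 0.08572008803736529}
scene [[595.04887362   0.         318.9309095 ]
 [  0.         595.04887362 229.90938422]
 [  0.           0.           1.        ]] [ 1.67979307  2.09429743 -0.65793107] [ 0.13797501 -0.48717889  1.66285419]
top [[445.63059241   0.         312.83808147]
 [  0.         445.63059241 241.29430617]
 [  0.           0.           1.        ]] [ 2.20854615 -2.00985408  0.20306286] [-0.0401199   0.61461964  0.91438713]
wrist [[371.52445843   0.         318.04001861]
 [  0.         371.52445843 237.3236934 ]
 [  0.           0.           1.        ]] [-2.32608148 -1.68771467 -0.26634014] [-0.67584293 -0.04061519  0.3794371 ]
```

View pics/scene0.png

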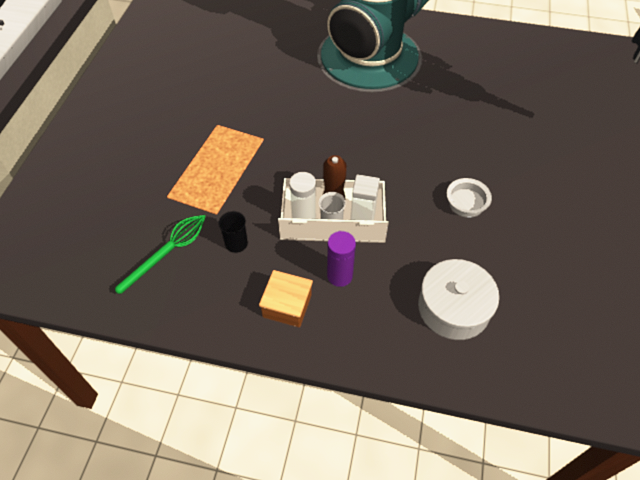

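View pics/top0.png

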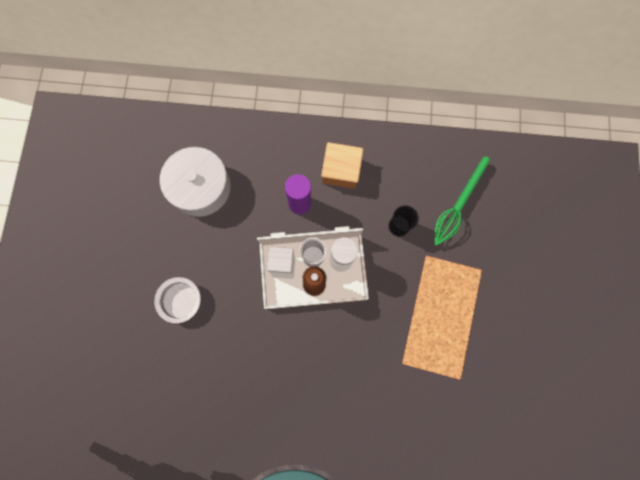

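View pics/wrist0.png

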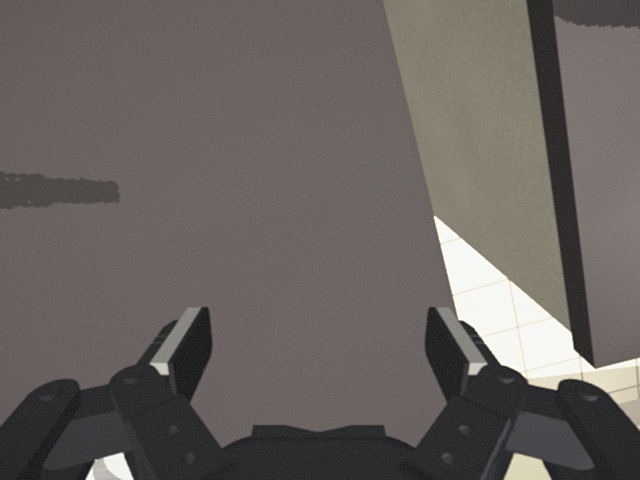

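The tumbler candidates are the steel one in the bin, at top (313,252) and scene (332,207), and the black look-alike at top (402,221) and scene (233,232). For the round jar they are the steel-capped one at top (344,250) and the purple one at top (298,190). I choose the steel tumbler and the clear jar, and check both in close crops.

Run:
```python
import cv2
a=cv2.imread("pics/top0.png"); cv2.imwrite("pics/topcrop0.png",cv2.resize(a[220:320,250:380],None,fx=6,fy=6,interpolation=cv2.INTER_CUBIC))
a=cv2.imread("pics/scene0.png"); cv2.imwrite("pics/scenecrop0.png",cv2.resize(a[145:250,270:400],None,fx=6,fy=5.7,interpolation=cv2.INTER_CUBIC))
```

```text
(no output)
```

View pics/topcrop0.png

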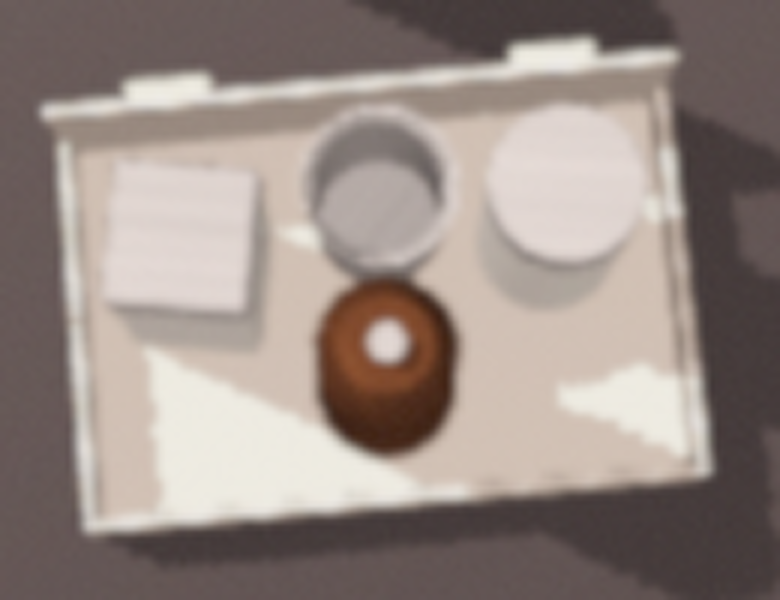

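View pics/scenecrop0.png

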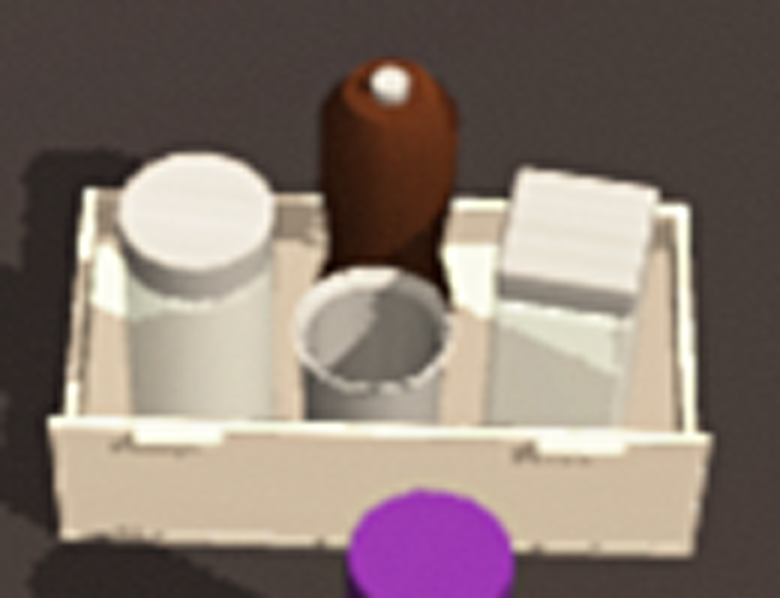

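The close crops show the bright open steel tumbler at the back centre of the bin, at crop (380,187). The round cap is at (566,184), the square cap at (182,237) and the mill button at (387,341). No look-alike stands in the bin. Next I triangulate these.

```bash
cat > h.py <<'E'
import numpy as np, cv2
from rig import *
def cam(s): 
    R=cv2.Rodrigues(np.array(s["rvec"],float))[0]; return np.array(s["K"]),R,np.array(s["tvec"],float)
def P(s): K,R,t=cam(s); return K@np.c_[R,t]
def tri(s1,p1,s2,p2):
    X=cv2.triangulatePoints(P(s1),P(s2),np.array(p1,float).reshape(2,1),np.array(p2,float).reshape(2,1)); return (X[:3]/X[3]).ravel()
def onz(s,p,z):
    K,R,t=cam(s); d=R.T@np.linalg.solve(K,[p[0],p[1],1.]); c=-R.T@t; return c+d*(z-c[2])/d[2]
def proj(s,X):
    q=P(s)@np.r_[X,1]; return q[:2]/q[2]
E
python3 - <<'E'
from h import *
np.set_printoptions(precision=4,suppress=True)
s=snapshot("scene");t=snapshot("top")
T=lambda u,v:((u+.5)/6-.5+250,(v+.5)/6-.5+220)
S=lambda u,v:((u+.5)/6-.5+270,(v+.5)/5.7-.5+145)
for n,a,b in [("round",(566,184),(196,211)),("square",(182,237),(580,229)),("mill",(387,341),(390,84)),("tumb",(380,187),(373,329)),
 ("binFL",(86,530),(690,205)),("binFR",(710,472),(88,190)),("binBL",(43,112),(712,434)),("binBR",(678,55),(50,418))]:
    X=tri(t,T(*a),s,S(*b)); print(n,X,np.linalg.norm(proj(t,X)-T(*a)),np.linalg.norm(proj(s,X)-S(*b)), proj(t,X)-T(*a))
for p in [(429,258),(480,266),(460,377),(405,364)]: print("mat",onz(t,p,.005))
for p in [(220,126),(263,138),(216,212),(169,199)]: print("matS",onz(s,p,.005))
print("robot base axis top",proj(t,[0,0,0]))
print("dav",tri(t,(178,300),s,(469,196)), "black lip", tri(t,(405,216),s,(232,220)))
E
python3 - <<'E'
import cv2
a=cv2.imread("pics/top0.png"); cv2.imwrite("pics/topcrop1.png",cv2.resize(a[265:335,140:220],None,fx=8,fy=8,interpolation=cv2.INTER_CUBIC))
a=cv2.imread("pics/scene0.png"); cv2.imwrite("pics/scenecrop1.png",cv2.resize(a[165:230,430:510],None,fx=8,fy=8,interpolation=cv2.INTER_CUBIC))
E
```

```text
round [ 0.5886 -0.0466  0.1327] 0.610808976906498 0.33525801174697684 [-0.6088  0.0499]
square [0.5599 0.0826 0.1223] 1.3037006462520386 0.714560922124938 [-1.3014  0.0776]
mill [0.5281 0.0087 0.1485] 0.796823573132185 0.4188926347561912 [-0.7948  0.0571]
tumb [0.5907 0.0169 0.0829] 0.7509963513971555 0.42346846359761847 [-0.7491  0.0539]
binFL [0.4629 0.1143 0.0299] 1.3062707674849081 0.7018455518974323 [-1.3044  0.0704]
binFR [ 0.5054 -0.1122  0.0304] 1.1132219511897303 0.6010779239504599 [-1.1092  0.0945]
binBL [0.6077 0.1409 0.0764] 0.9682036656265693 0.5621116033323329 [-0.9668  0.0528]
binBR [ 0.6503 -0.0858  0.0761] 0.7301185612016705 0.42574474552296315 [-0.7274  0.0635]
mat [ 0.6133 -0.2513  0.005 ]
mat [ 0.6057 -0.3686  0.005 ]
mat [ 0.3561 -0.3298  0.005 ]
mat [ 0.3722 -0.2087  0.005 ]
matS [ 0.3556 -0.3177  0.005 ]
matS [ 0.3719 -0.2008  0.005 ]
matS [ 0.6154 -0.2429  0.005 ]
matS [ 0.6034 -0.3599  0.005 ]
robot base axis top [293.2855 540.8319]
dav [0.4625 0.3072 0.0249] black lip [ 0.6843 -0.1741  0.088 ]
```

View pics/topcrop1.png

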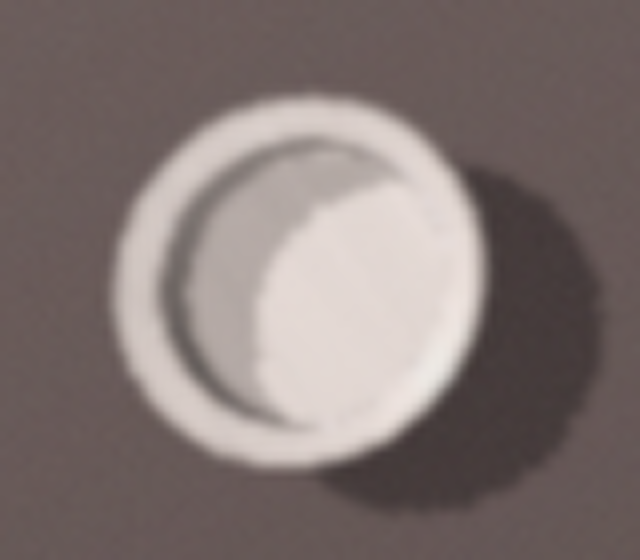

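View pics/scenecrop1.png

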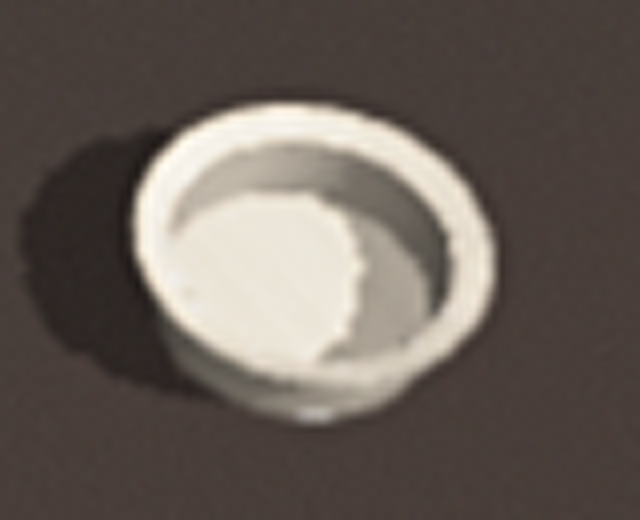

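Measured tops are round .133, square .122, mill .1485 and tumbler .083. They match the bin floor (4 mm) plus the stated heights. The bin yaw is about 0.186, and every spot fits the stated layout. I'll get above the bin and refine with the wrist camera.

```bash
cat >> h.py <<'E'
def yaw(o=None):
    o=o or get_obs(); q=o["eef_rot"]; from scipy.spatial.transform import Rotation as R
    return R.from_quat(q).as_matrix()
def plan(x,y,z,psi=None):
    o=get_obs(); M=yaw(o); d=np.array([x,y,z])-o["tcp_pos"]; c=np.arctan2(M[1,0],M[0,0])
    print("slide cm now",np.round(M.T@d*100,2),"rows",np.ceil(np.linalg.norm(d)/.05))
    if psi is not None:
        dp=(psi-c+np.pi/2)%np.pi-np.pi/2
        print("twist",round(-dp,3)," q6",o["joint_positions"][5]); 
        A=np.c_[[np.cos(c+dp),np.sin(c+dp),0],[np.sin(c+dp),-np.cos(c+dp),0],[0,0,-1]]; print("slide after twist",np.round(A.T@d*100,2))
E
python3 - <<'E'
from h import *
w=snapshot("wrist"); K,R,t=cam(w); o=get_obs(); M=yaw()
print("cam in tool",M.T@(-R.T@t-o["tcp_pos"]), "R",np.round(M.T@R.T,3))
plan(.48,.01,.33,1.757)
E
```

```text
cam in tool [ 0.00130514 -0.07971429 -0.12767668] R [[ 1.     0.001 -0.   ]
 [-0.001  0.951  0.31 ]
 [ 0.    -0.31   0.951]]
slide cm now [-51.59  45.3   -8.48] rows 14.0
twist -0.503  q6 -0.037789906215131744
slide after twist [-67.04  14.82  -8.5 ]
```

```bash
python3 -m inch '{"slide":[[0,0,-2],[0,0,-2],[0,0,-2],[0,0,-2.5]],"twist":[-0.125,-0.125,-0.125,-0.125]}' 7 40
python3 -m inch '{"slide":[[-4.2,0.93,0],[-4.2,0.93,0],[-4.2,0.93,0],[-4.2,0.93,0],[-4.2,0.93,0],[-4.2,0.93,0],[-4.2,0.93,0],[-4.2,0.93,0],[-4.2,0.93,0],[-4.2,0.93,0],[-4.2,0.93,0],[-4.2,0.93,0],[-4.2,0.93,0],[-4.2,0.93,0],[-4.2,0.93,0],[-4.2,0.93,0]],"twist":[0,0,0,0,0,0,0,0,0,0,0,0,0,0,0,0]}'
python3 - <<'E'
from h import *
plan(.48,.01,.33,1.757)
w=snapshot("wrist"); cv2.imwrite("pics/w1.png",w["color"][:,:,::-1])
E
```

```text
clock: 0.7
tcp_pos: [0.21, 0.6405, 0.3278]
eef_rot: [0.633, 0.774, -0.004, 0.001]
contact_force: [0.4, 0.1, 0.1]
finger_gap: 0.0699
clock: 2.3
tcp_pos: [0.4984, -0.0076, 0.3343]
eef_rot: [0.628, 0.778, 0.001, 0.002]
contact_force: [1.8, 0.4, -0.2]
finger_gap: 0.0702
slide cm now [ 2.11 -1.43  0.41] rows 1.0
twist 0.026  q6 -1.8491015628116976
slide after twist [ 2.07 -1.48  0.43]
```

View pics/w1.png

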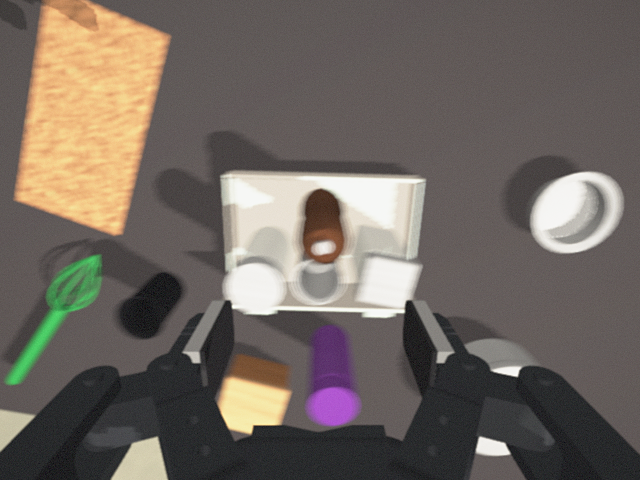

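```bash
python3 -m inch '{"slide":[[0,0,0],[0,0,0]],"twist":[0.01,0.01]}'
python3 - <<'E'
from h import *
w=snapshot("wrist"); cv2.imwrite("pics/w2.png",cv2.resize(w["color"][150:340,200:440,::-1],None,fx=3.3,fy=3.1,interpolation=cv2.INTER_CUBIC))
cv2.imwrite("pics/w2full.png",w["color"][:,:,::-1])
import pickle; pickle.dump({k:w[k] for k in("K","rvec","tvec")},open("w2.pkl","wb"))
for n,X in dict(round=(.5886,-.0466,.134),sq=(.5605,.0826,.124),mill=(.5281,.0087,.150),tum=(.5907,.0175,.084),bc=(.4629,.1143,.03),bc2=(.5054,-.1122,.03)).items():
    p=proj(w,X); print(n,p,((p[0]-200)*3.3,(p[1]-150)*3.1))
E
```

```text
clock: 2.55
tcp_pos: [0.5004, -0.0141, 0.3331]
eef_rot: [0.639, 0.769, -0.0, 0.002]
contact_force: [0.3, -0.3, 0.4]
finger_gap: 0.0696
round [267.89938837 288.98287918] (np.float64(224.06798161768668), np.float64(430.8469254704691))
sq [402.35966447 281.35227571] (np.float64(667.7868927531262), np.float64(407.192054713842))
mill [336.98367372 246.81178451] (np.float64(452.0461232633687), np.float64(300.11653198396596))
tum [330.83737493 280.45595175] (np.float64(431.76333726959655), np.float64(404.4134504111747))
bc [433.32518402 175.71490892] (np.float64(769.9731072555686), np.float64(79.71621765141091))
bc2 [234.04386996 175.50046878] (np.float64(112.34477087619305), np.float64(79.05145322838021))
```

View pics/w2.png

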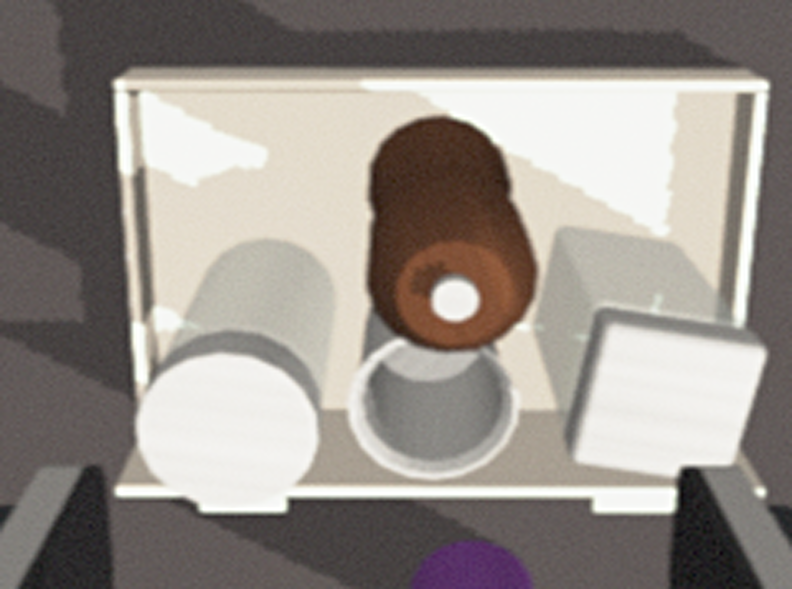

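The wrist view confirms the triangulated positions within 1–2 mm: round cap (228,430), mill button (455,300), tumbler lip (434,405), square cap (670,399), all in crop pixels. Now the mill.

Run:
```python
from h import *
import pickle; w=pickle.load(open("w2.pkl","rb"))
c=[onz(w,(u/3.3+200,v/3.1+150),.124) for u,v in [(602,312),(765,348),(738,475),(575,460)]]
print(np.round(c,4),np.mean(c,0)); 
for i in range(4): d=c[(i+1)%4]-c[i]; print(np.linalg.norm(d), np.arctan2(d[1],d[0])%(np.pi/2))
plan(.5281,.0095,.24,1.757); plan(.5281,.0095,.104)
```

```text
[[0.5327 0.0555 0.124 ]
 [0.5354 0.1056 0.124 ]
 [0.58   0.1099 0.124 ]
 [0.584  0.0596 0.124 ]] [0.55800766 0.08262981 0.124     ]
0.0501468612677302 1.51585027219867
0.04476421766273646 0.09615402012625064
0.050440842701560684 0.08013795523589762
0.051511943738539755 0.0794798100966001
slide cm now [1.8  3.14 9.31] rows 2.0
twist -0.002  q6 -1.8323735232710758
slide after twist [1.76 3.16 9.31]
slide cm now [ 1.86  3.1  22.91] rows 5.0
```

```bash
python3 -m inch '{"slide":[[0.6,1.05,2.5],[0.6,1.05,2.5],[0.6,1.05,2.5],[0,0,1],[0,0,0],[0,0,0]],"twist":[0,0,0,0,0,0]}' 7 40
python3 - <<'E'
from h import *
plan(.5281,.0095,.104,1.757)
w=snapshot("wrist"); cv2.imwrite("pics/w3.png",w["color"][:,:,::-1])
E
```

```text
clock: 3.2
tcp_pos: [0.5272, 0.0163, 0.2489]
eef_rot: [0.636, 0.772, 0.001, 0.004]
contact_force: [-0.0, 0.1, 0.7]
finger_gap: 0.0699
slide cm now [-0.62 -0.15 14.5 ] rows 3.0
twist 0.006  q6 -1.778332590075867
slide after twist [-0.69 -0.04 14.49]
```

View pics/w3.png

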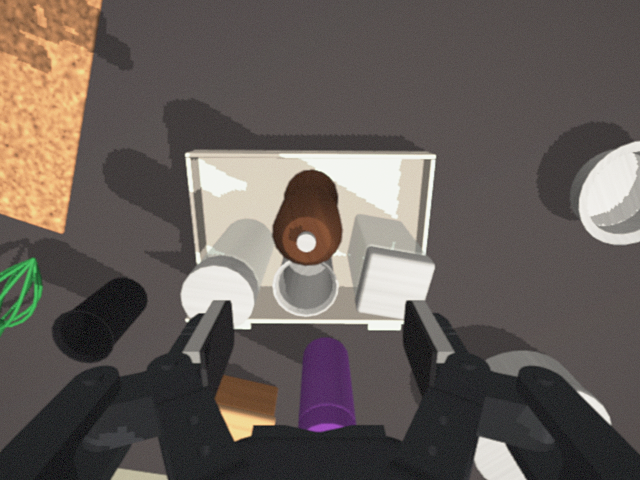

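The mill button is at (306,242) against the finger midline at x≈318, which agrees with the −0.65 cm offset in the plan.

```bash
python3 -m inch '{"slide":[[-0.6,-0.05,2],[0,0,3],[0,0,3],[0,0,2],[0,0,0],[0,0,0]],"twist":[0,0,0,0,0,0]}' 7 40
python3 - <<'E'
from h import *
plan(.5281,.0095,.104,1.757)
E
```

```text
clock: 3.85
tcp_pos: [0.531, 0.0087, 0.1561]
eef_rot: [0.637, 0.771, 0.005, 0.01]
contact_force: [0.2, 0.6, 1.1]
finger_gap: 0.07
slide cm now [ 0.18 -0.37  5.2 ] rows 2.0
twist 0.004  q6 -1.7908977998911308
slide after twist [ 0.13 -0.27  5.21]
```

```bash
python3 -m inch '{"slide":[[0.1,-0.15,1.5],[0.05,-0.15,1.5],[0,0,1.5],[0,0,0.6],[0,0,0],[0,0,0]],"twist":[0,0,0,0,0,0]}' 7 40
python3 - <<'E'
from h import *
plan(.5281,.0095,.104,1.757)
w=snapshot("wrist"); cv2.imwrite("pics/w4.png",w["color"][:,:,::-1])
E
```

```text
clock: 4.45
tcp_pos: [0.5298, 0.0093, 0.1041]
eef_rot: [0.637, 0.771, 0.007, 0.011]
contact_force: [0.4, 0.8, -0.7]
finger_gap: 0.0705
slide cm now [ 0.05 -0.16  0.01] rows 1.0
twist 0.004  q6 -1.7892399859887318
slide after twist [ 0.05 -0.16  0.01]
```

View pics/w4.png

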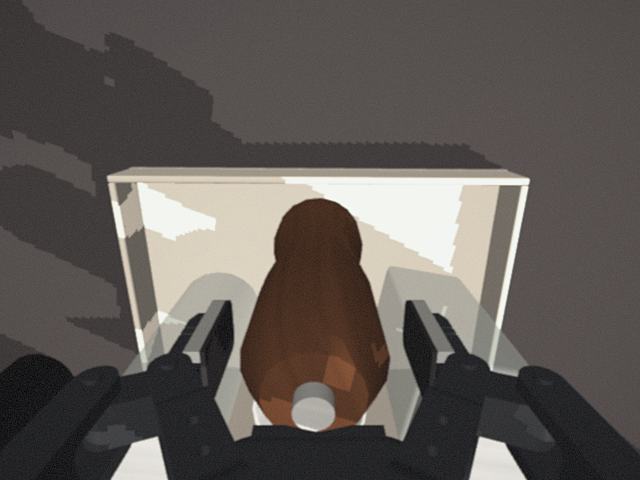

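The fingers straddle the mill's grip evenly (mill x 243–388, pads 232 and 405), so I close.

```bash
python3 -m inch '{"slide":[[0,-0.15,0],[0,0,0],[0,0,0],[0,0,0],[0,0,0]],"twist":[0,0,0,0,0]}' 4 40
python3 -m inch '{"slide":[[0,0,0],[0,0,-1],[0,0,-1.5],[0,0,-2],[0,0,-2.5],[0,0,-3],[0,0,-3],[0,0,-3],[0,0,-1],[0,0,0]],"twist":[0,0,0,0,0,0,0,0,0,0]}'
python3 - <<'E'
from h import *
o=get_obs();print(o["contact_force"],o["finger_gap"],yaw()[:,2])
s=snapshot("scene"); cv2.imwrite("pics/s1.png",s["color"][:,:,::-1])
# mat pos/front spot
plan(.42,-.27,.26,1.40)
E
```

```text
clock: 5.0
tcp_pos: [0.5287, 0.009, 0.1054]
eef_rot: [0.637, 0.771, 0.007, 0.012]
contact_force: [0.0, -0.1, -0.9]
finger_gap: 0.0492
clock: 6.0
tcp_pos: [0.5227, 0.0098, 0.2907]
eef_rot: [0.637, 0.771, 0.008, 0.013]
contact_force: [-0.7, 0.0, -1.4]
finger_gap: 0.0489
[-0.66766579  0.03244326 -1.38344458] 0.0488566029887769 [ 0.03150099 -0.00418356 -0.99949497]
slide cm now [-25.5  -15.46   2.79] rows 6.0
twist 0.361  q6 -1.7898193516526617
slide after twist [-29.32  -5.36   2.99]
```

View pics/s1.png

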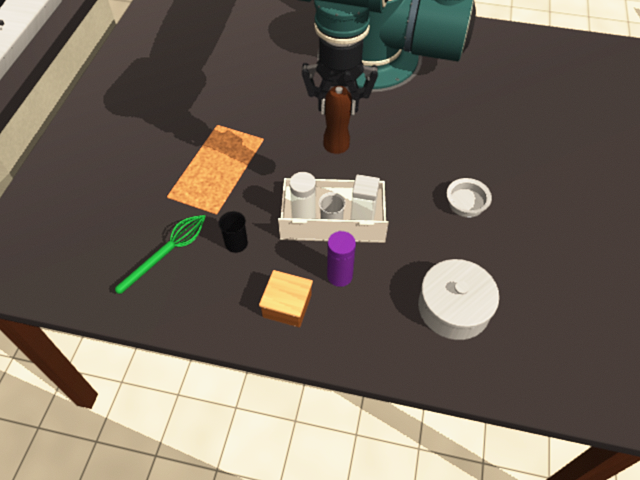

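Run:
```python
from h import *
w=snapshot("wrist"); cv2.imwrite("pics/w5.png",w["color"][:,:,::-1])
```

```text
(no output)
```

View pics/w2full.png

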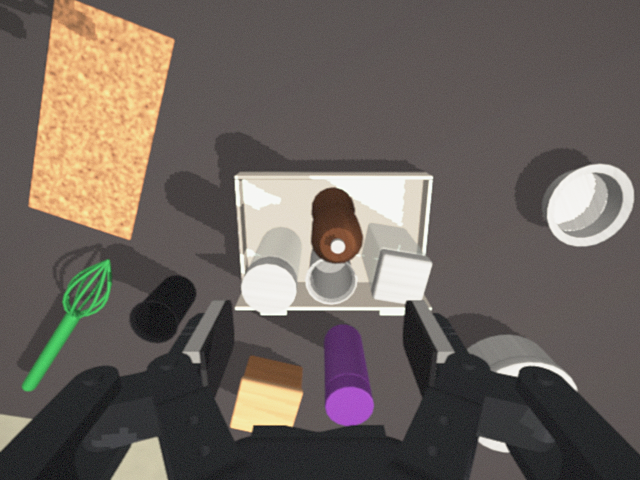

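Run:
```python
from h import *
import pickle; w=pickle.load(open("w2.pkl","rb"))
for p in [(175,40),(131,240),(29,206)]: print(onz(w,p,.005))
print("davara rim centre", onz(w,(590,205),.03), "front edge")
```

```text
[ 0.37405148 -0.19827833  0.005     ]
[ 0.61819026 -0.23898023  0.005     ]
[ 0.59644088 -0.36698694  0.005     ]
davara rim centre [0.46193727 0.30567593 0.03      ] front edge
```

```bash
python3 -m inch '{"slide":[[0,0,0],[0,0,0],[0,0,0],[0,0,0]],"twist":[0.12,0.12,0.12,0]}'
python3 - <<'E'
from h import *
plan(.41,-.27,.25,1.405); print(yaw()[:,2])
E
```

```text
clock: 6.5
tcp_pos: [0.5211, 0.0098, 0.2812]
eef_rot: [0.768, 0.64, 0.006, 0.008]
contact_force: [-0.1, 0.2, -2.3]
finger_gap: 0.0493
slide cm now [-29.53  -5.92   3.01] rows 7.0
twist -0.016  q6 -1.4174752250861562
slide after twist [-29.43  -6.33   3.12]
[ 0.01972315 -0.00385045 -0.99979807]
```

```bash
python3 -m inch '{"slide":[[-2.5,-0.6,0.3],[-3.5,-0.8,0.3],[-4,-0.8,0.3],[-4,-0.8,0.3],[-4,-0.8,0.3],[-4,-0.8,0.3],[-3.5,-0.7,0.3],[-2.5,-0.5,0.3],[-1,-0.2,0],[0,0,0]],"twist":[0,0,0,0,0,0,0,0,0,0]}'
python3 - <<'E'
from h import *
plan(.41,-.27,.1064,1.405); print(yaw()[:,2])
E
```

```text
clock: 7.5
tcp_pos: [0.407, -0.2743, 0.2422]
eef_rot: [0.755, 0.656, 0.003, 0.001]
contact_force: [0.5, 0.2, -2.0]
finger_gap: 0.0491
slide cm now [ 0.42  0.17 13.58] rows 3.0
twist 0.025  q6 -2.078124303828353
slide after twist [ 0.48  0.22 13.58]
[ 0.00479166  0.00278718 -0.99998464]
```

```bash
python3 -m inch '{"slide":[[0.2,0.1,2],[0.2,0.1,3],[0,0,3],[0,0,2.5],[0,0,1.5],[0,0,0.5],[0,0,0]],"twist":[0.01,0.01,0,0,0,0,0]}'
python3 - <<'E'
from h import *
plan(.41,-.27,.1064,1.405); print(yaw()[:,2])
E
```

```text
clock: 8.2
tcp_pos: [0.4132, -0.2641, 0.1127]
eef_rot: [0.757, 0.654, 0.004, 0.0]
contact_force: [0.1, 0.4, -2.0]
finger_gap: 0.0491
slide cm now [-0.64 -0.24  0.63] rows 1.0
twist 0.019  q6 -2.0503023337371205
slide after twist [-0.64 -0.22  0.63]
[ 0.00564179  0.00439496 -0.99997443]
```

```bash
python3 -m inch '{"slide":[[-0.3,-0.1,0.2],[-0.3,0,0.2],[0,0,0.15],[0,0,0]],"twist":[0,0,0,0]}'
python3 - <<'E'
from h import *
plan(.41,-.27,.1064,1.405); print(yaw()[:,2])
E
```

```text
clock: 8.6
tcp_pos: [0.4126, -0.271, 0.1102]
eef_rot: [0.757, 0.654, 0.004, 0.002]
contact_force: [-0.0, -0.3, -2.6]
finger_gap: 0.049
slide cm now [ 0.06 -0.28  0.38] rows 1.0
twist 0.02  q6 -2.063433911910465
slide after twist [ 0.06 -0.28  0.38]
[ 0.00936049  0.00171724 -0.99995472]
```

```bash
python3 -m inch '{"slide":[[0,0,0.2],[0,0,0.2],[0,0,0.1]],"twist":[0,0,0]}'
```

```text
clock: 8.9
tcp_pos: [0.4129, -0.2714, 0.106]
eef_rot: [0.757, 0.654, 0.004, 0.003]
contact_force: [-3.0, 2.1, 11.7]
finger_gap: 0.049
```

Contact at z = .106, as expected. Releasing and rising.

```bash
python3 -m inch '{"slide":[[0,0,0],[0,0,0],[0,0,0],[0,0,0]],"twist":[0,0,0,0]}' 7 40
python3 -m inch '{"slide":[[0,0,-1],[0,0,-2.5],[0,0,-4],[0,0,-4],[0,0,-3],[0,0,-1],[0,0,0]],"twist":[0,0,0,0,0,0,0]}'
python3 - <<'E'
from h import *
print(yaw()[:,2])
w=snapshot("top"); cv2.imwrite("pics/t2.png",w["color"][180:400,240:520,::-1])
w=snapshot("wrist"); cv2.imwrite("pics/w6.png",w["color"][:,:,::-1])
plan(.5886,-.0456,.27,1.757)
E
```

```text
clock: 9.3
tcp_pos: [0.4132, -0.2715, 0.1063]
eef_rot: [0.757, 0.654, 0.004, 0.003]
contact_force: [-0.1, -0.5, 0.2]
finger_gap: 0.0702
clock: 10.0
tcp_pos: [0.4105, -0.2709, 0.2704]
eef_rot: [0.757, 0.654, 0.004, 0.003]
contact_force: [-0.1, 0.0, -0.3]
finger_gap: 0.0701
[ 1.11364703e-02  4.56779629e-04 -9.99937883e-01]
slide cm now [2.486e+01 1.438e+01 2.000e-02] rows 6.0
twist -0.332  q6 -2.0636621348085
slide after twist [18.82 21.7  -0.18]
```

View pics/w6.png

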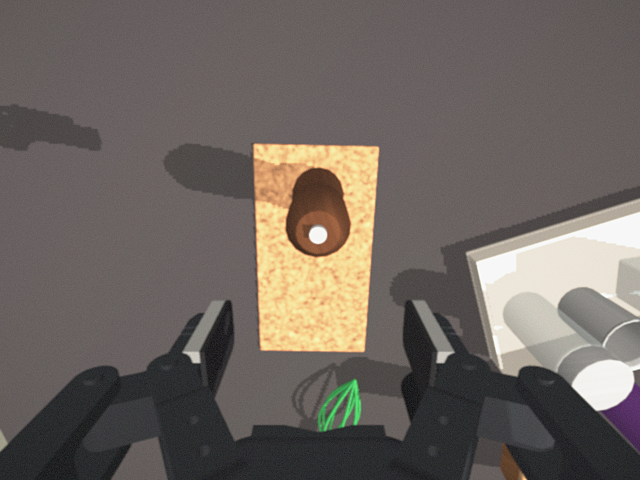

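```bash
python3 -m inch '{"slide":[[0,0,0],[0,0,0],[0,0,0],[1,1.2,0],[1.6,1.85,0],[2.3,2.6,0],[2.6,3,0],[2.6,3,0],[2.6,3,0],[2.3,2.6,0],[1.5,1.8,0],[0.8,1,0],[0,0,0],[0,0,0]],"twist":[-0.11,-0.11,-0.11,0,0,0,0,0,0,0,0,0,0,0]}' 7 40
python3 - <<'E'
from h import *
print(yaw()[:,2])
w=snapshot("wrist"); cv2.imwrite("pics/w7.png",w["color"][:,:,::-1])
print(proj(w,[.5886,-.0456,.134]))
plan(.5886,-.0456,.110,1.757)
E
```

```text
clock: 11.5
tcp_pos: [0.5728, -0.0519, 0.2425]
eef_rot: [0.634, 0.773, -0.002, -0.013]
contact_force: [-0.3, -0.6, -0.7]
finger_gap: 0.0701
[-0.02276017  0.01380088 -0.99964569]
[317.86679533 266.55880192]
slide cm now [ 0.09  1.95 13.22] rows 3.0
twist 0.009  q6 -1.9064595358622747
slide after twist [ 0.34  1.68 13.25]
```

View pics/w7.png

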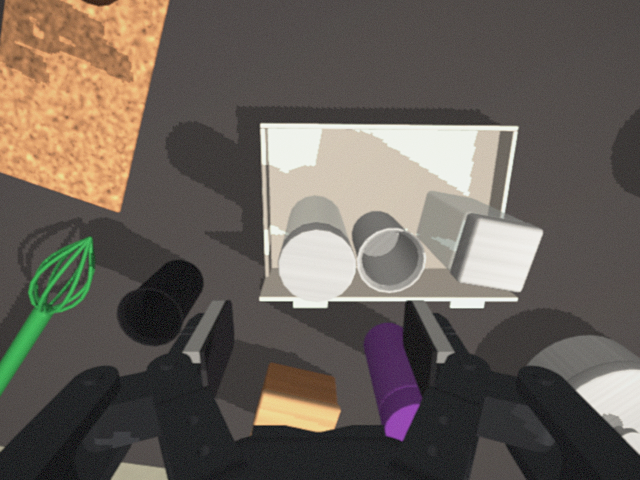

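```bash
python3 - <<'E'
from h import *
s=snapshot("scene");t=snapshot("top")
print(tri(t,(298.5,184.5),s,(341,242)))
plan(.5880,-.0456,.110,1.757)
E
python3 -m inch '{"slide":[[0.1,0.5,2],[0.1,0.5,3],[0,0.4,3],[0,0.3,2],[0,0.1,1],[0,0,0]],"twist":[0,0,0,0,0,0]}' 7 40
python3 - <<'E'
from h import *
print(yaw()[:,2])
w=snapshot("wrist"); cv2.imwrite("pics/w8.png",w["color"][:,:,::-1])
plan(.5880,-.0456,.110,1.757)
E
```

```text
[0.71844821 0.06031442 0.13223167]
slide cm now [ 0.14  1.87 13.3 ] rows 3.0
twist 0.009  q6 -1.906242388602931
slide after twist [ 0.38  1.62 13.33]
clock: 12.25
tcp_pos: [0.5871, -0.0502, 0.1328]
eef_rot: [0.637, 0.771, -0.0, -0.01]
contact_force: [0.2, 0.1, 0.4]
finger_gap: 0.0699
[-0.01533633  0.01246114 -0.99980474]
slide cm now [0.41 0.17 2.38] rows 1.0
twist 0.003  q6 -1.8947813854484106
slide after twist [0.45 0.14 2.38]
```

View pics/w8.png

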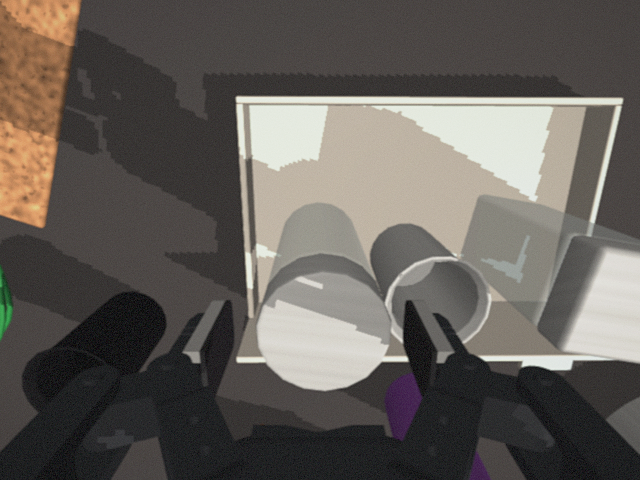

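The cap spans x 258–390, centre 324, against the midline at 318, which agrees with the +0.4 cm in the plan.

```bash
python3 -m inch '{"slide":[[0.4,0.1,0.8],[0.1,0.05,1],[0,0,0.4],[0,0,0]],"twist":[0,0,0,0]}' 7 40
python3 - <<'E'
from h import *
plan(.5880,-.0456,.110,1.757)
w=snapshot("wrist"); cv2.imwrite("pics/w9.png",w["color"][:,:,::-1])
E
```

```text
clock: 12.7
tcp_pos: [0.5886, -0.0448, 0.1135]
eef_rot: [0.637, 0.77, 0.001, -0.007]
contact_force: [-0.3, 0.1, -0.4]
finger_gap: 0.0701
slide cm now [-0.07 -0.07  0.35] rows 1.0
twist 0.002  q6 -1.8853746661405444
slide after twist [-0.06 -0.07  0.35]
```

View pics/w9.png

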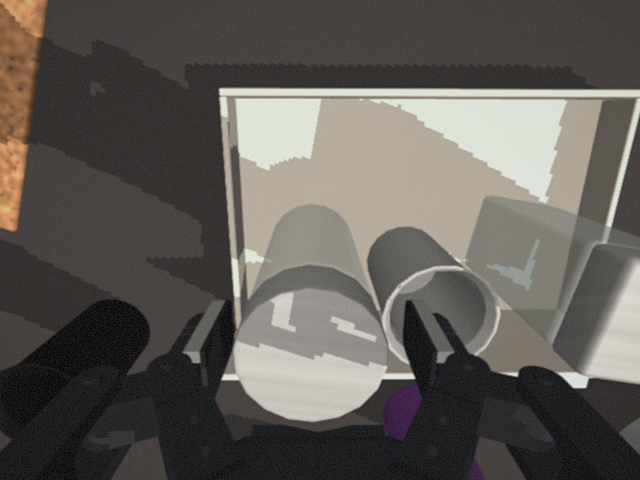

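```bash
python3 -m inch '{"slide":[[-0.15,0,0.3],[0,0,0.1],[0,0,0],[0,0,0],[0,0,0],[0,0,0]],"twist":[0,0,0,0,0,0]}' 4.5 40
python3 - <<'E'
from h import *
o=get_obs(); print(o["tcp_pos"],yaw(o)[:,2],np.arctan2(yaw(o)[1,0],yaw(o)[0,0]))
E
python3 -m inch '{"slide":[[0,0,-1],[0,0,-1.5],[0,0,-2],[0,0,-2.5],[0,0,-3],[0,0,-3],[0,0,-3],[0,0,-1],[0,0,0]],"twist":[0,0,0,0,0,0,0,0,0]}'
python3 - <<'E'
from h import *
w=snapshot("scene"); cv2.imwrite("pics/s2.png",w["color"][100:340,120:440,::-1])
plan(.487,-.283,.27,1.405)
E
```

```text
clock: 13.35
tcp_pos: [0.5897, -0.047, 0.111]
eef_rot: [0.638, 0.77, 0.002, -0.006]
contact_force: [0.0, -0.6, 1.4]
finger_gap: 0.0531
[ 0.58973236 -0.04699543  0.11097404] [-0.00713974  0.01083637 -0.9999158 ] 1.7590110571444793
clock: 14.25
tcp_pos: [0.5898, -0.0487, 0.2949]
eef_rot: [0.637, 0.771, 0.002, -0.005]
contact_force: [0.8, -0.3, -3.6]
finger_gap: 0.0531
slide cm now [-21.12 -14.47   2.22] rows 6.0
twist 0.354  q6 -1.8884279675892908
slide after twist [-24.81  -6.26   2.41]
```

View pics/s2.png

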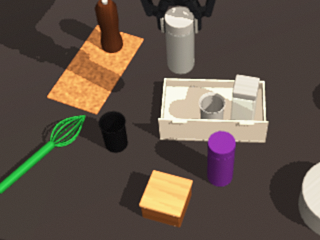

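```bash
python3 -m inch '{"slide":[[0,0,0],[0,0,0],[0,0,0],[-1.5,-0.4,0],[-2.5,-0.6,0],[-3.5,-0.85,0],[-4,-1,0],[-4,-1,0],[-3.5,-0.85,0],[-3,-0.7,0],[-1.5,-0.5,0],[-0.7,-0.2,0],[0,0,0],[0,0,0]],"twist":[0.12,0.12,0.11,0,0,0,0,0,0,0,0,0,0,0]}'
python3 - <<'E'
from h import *
plan(.487,-.283,.112,1.405); print(yaw()[:,2])
E
```

```text
clock: 15.7
tcp_pos: [0.4773, -0.2885, 0.2722]
eef_rot: [0.757, 0.653, -0.006, -0.017]
contact_force: [0.2, -0.7, -1.7]
finger_gap: 0.0533
slide cm now [ 0.48  1.4  15.99] rows 4.0
twist 0.017  q6 -2.01119210147434
slide after twist [ 0.7   0.87 16.02]
[-0.03003285  0.01781078 -0.99939022]
```

```bash
python3 -m inch '{"slide":[[0.2,0.4,2],[0.2,0.4,3],[0.1,0.3,3],[0,0.2,3],[0,0.1,2],[0,0,1],[0,0,0.5],[0,0,0]],"twist":[0,0,0,0,0,0,0,0]}'
python3 - <<'E'
from h import *
plan(.487,-.283,.112,1.405); print(yaw()[:,2])
E
```

```text
clock: 16.5
tcp_pos: [0.4912, -0.2764, 0.1224]
eef_rot: [0.753, 0.658, -0.005, -0.016]
contact_force: [0.3, 0.9, -2.0]
finger_gap: 0.0531
slide cm now [-0.72 -0.3   1.04] rows 1.0
twist 0.03  q6 -1.9935163117543844
slide after twist [-0.72 -0.31  1.04]
[-0.02795632  0.01742055 -0.99945734]
```

```bash
python3 -m inch '{"slide":[[-0.4,-0.1,0.3],[-0.3,0,0.25],[0,0,0.2],[0,0,0.1]],"twist":[0,0,0,0]}'
python3 -m inch '{"slide":[[0,0,0.2],[0,0,0.1]],"twist":[0,0]}'
```

```text
clock: 16.9
tcp_pos: [0.49, -0.2844, 0.1166]
eef_rot: [0.753, 0.658, -0.004, -0.014]
contact_force: [-0.8, -0.3, -1.3]
finger_gap: 0.053
clock: 17.1
tcp_pos: [0.49, -0.2846, 0.1138]
eef_rot: [0.753, 0.658, -0.004, -0.013]
contact_force: [-0.3, -0.8, -3.0]
finger_gap: 0.0531
```

```bash
python3 -m inch '{"slide":[[0,0,0.2],[0,0,0.1]],"twist":[0,0]}'
```

```text
clock: 17.3
tcp_pos: [0.4904, -0.2848, 0.1122]
eef_rot: [0.753, 0.658, -0.004, -0.012]
contact_force: [-3.6, 2.1, 15.1]
finger_gap: 0.0527
```

```bash
python3 -m inch '{"slide":[[0,0,0],[0,0,0],[0,0,0],[0,0,0]],"twist":[0,0,0,0]}' 7 40
python3 -m inch '{"slide":[[0,0,-1],[0,0,-2.5],[0,0,-4],[0,0,-4],[0,0,-3],[0,0,-1],[0,0,0]],"twist":[0,0,0,0,0,0,0]}'
python3 - <<'E'
from h import *
print(yaw()[:,2])
w=snapshot("wrist"); cv2.imwrite("pics/w10.png",w["color"][:,:,::-1])
plan(.559,.083,.27,.08+np.pi/2)
E
```

```text
clock: 17.7
tcp_pos: [0.4908, -0.2849, 0.1128]
eef_rot: [0.753, 0.658, -0.004, -0.012]
contact_force: [-0.2, 0.4, -0.1]
finger_gap: 0.0701
clock: 18.4
tcp_pos: [0.4934, -0.2865, 0.2762]
eef_rot: [0.753, 0.658, -0.004, -0.012]
contact_force: [-0.1, 1.0, -0.7]
finger_gap: 0.0701
[-0.02170058  0.01346877 -0.99967379]
slide cm now [37.48  1.56  0.9 ] rows 8.0
twist -0.215  q6 -2.0064880192329153
slide after twist [36.3   9.5   0.54]
```

View pics/w10.png

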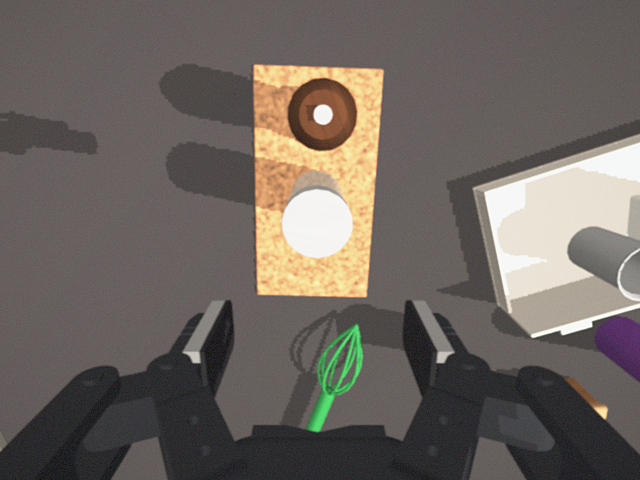

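The mill button (323,114) and the round cap (318,222) both stand on the mat, with room behind them. Next is the square jar.

```bash
python3 -m inch '{"slide":[[0,0,0],[0,0,0],[1.5,0.4,0],[3,0.8,0],[4,1,0],[4.5,1.2,0],[4.5,1.2,0],[4.5,1.2,0],[4.5,1.2,0],[4,1,0],[3,0.8,0],[1.5,0.4,0],[0.5,0,0],[0,0,0],[0,0,0]],"twist":[-0.11,-0.11,0,0,0,0,0,0,0,0,0,0,0,0,0]}' 7 40
python3 - <<'E'
from h import *
print(yaw()[:,2])
w=snapshot("wrist"); cv2.imwrite("pics/w11.png",w["color"][:,:,::-1])
print(proj(w,[.559,.083,.124]))
plan(.559,.083,.103,.08+np.pi/2)
E
```

```text
clock: 19.95
tcp_pos: [0.5501, 0.0973, 0.2587]
eef_rot: [0.685, 0.728, -0.009, -0.025]
contact_force: [0.4, -0.0, 0.4]
finger_gap: 0.0697
[-0.04804072  0.02110831 -0.99862232]
[292.25950926 247.80473111]
slide cm now [-1.83  1.52 15.48] rows 4.0
twist -0.019  q6 -1.5151122922359572
slide after twist [-1.47  0.77 15.57]
```

View pics/w11.png

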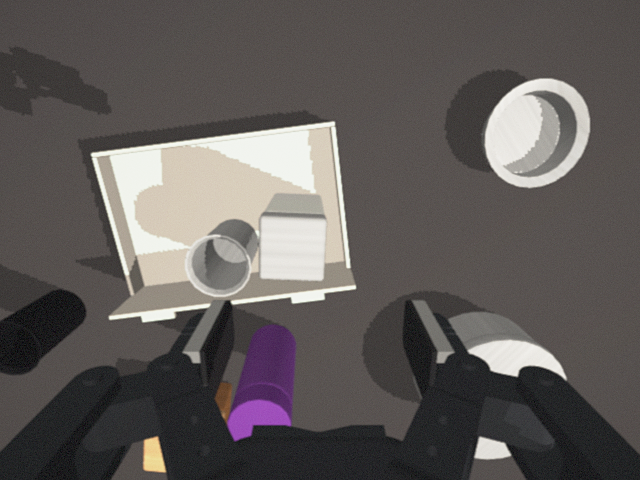

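The square cap centre is at (293,249) against a predicted (292,248), and its sides lie along the jaw axes. Descending.

```bash
python3 -m inch '{"slide":[[-0.4,0.2,1.5],[-0.5,0.4,2.5],[-0.5,0.4,2.5],[-0.3,0.2,2.5],[0,0.1,1.5],[0,0,0.5],[0,0,0]],"twist":[0,0,0,0,0,0,0]}' 7 40
python3 - <<'E'
from h import *
print(yaw()[:,2])
w=snapshot("wrist"); cv2.imwrite("pics/w12.png",w["color"][:,:,::-1])
plan(.559,.083,.106,.08+np.pi/2)
E
```

```text
clock: 20.7
tcp_pos: [0.5585, 0.0767, 0.1397]
eef_rot: [0.688, 0.725, -0.009, -0.025]
contact_force: [1.3, 0.6, 0.1]
finger_gap: 0.0703
[-0.04788346  0.02080463 -0.99863624]
slide cm now [0.54 0.23 3.43] rows 1.0
twist -0.027  q6 -1.5482159420362598
slide after twist [0.62 0.08 3.43]
```

View pics/w12.png

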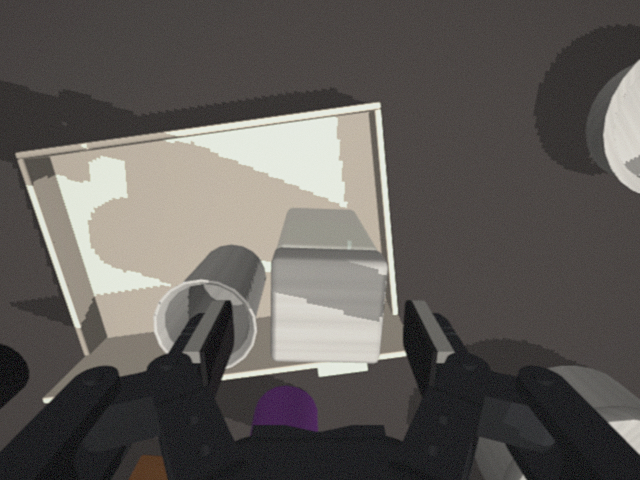

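```bash
python3 -m inch '{"slide":[[0.35,0.1,0.9],[0.2,0.1,1.2],[0,0,0.8],[0,0,0.3],[0,0,0]],"twist":[-0.015,-0.01,0,0,0]}' 7 40
python3 - <<'E'
from h import *
print(yaw()[:,2])
w=snapshot("wrist"); cv2.imwrite("pics/w13.png",w["color"][:,:,::-1])
plan(.559,.083,.106,.08+np.pi/2)
E
```

```text
clock: 21.25
tcp_pos: [0.5599, 0.0841, 0.1082]
eef_rot: [0.678, 0.735, -0.007, -0.023]
contact_force: [-0.1, -0.0, 0.3]
finger_gap: 0.07
[-0.0435232   0.021214   -0.99882716]
slide cm now [-0.11 -0.09  0.24] rows 1.0
twist 0.001  q6 -1.565273926862948
slide after twist [-0.1  -0.1   0.24]
```

View pics/w13.png

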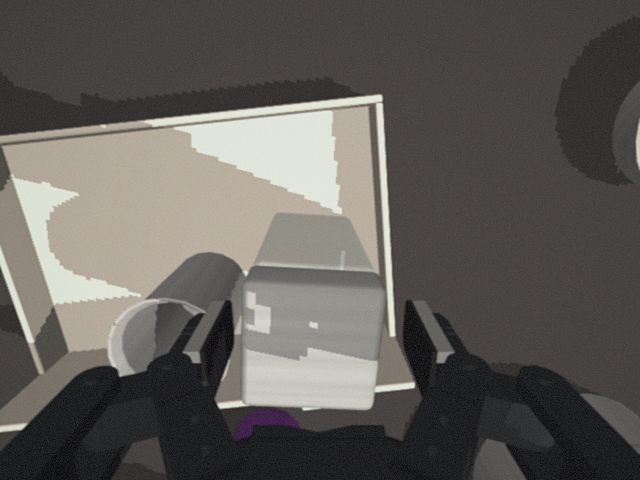

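```bash
python3 -m inch '{"slide":[[-0.15,0,0.2],[0,0,0],[0,0,0],[0,0,0],[0,0,0],[0,0,0]],"twist":[0.04,0,0,0,0,0]}' 4.2 40
python3 - <<'E'
from h import *
o=get_obs(); print(o["tcp_pos"],yaw(o)[:,2],np.arctan2(yaw(o)[1,0],yaw(o)[0,0]))
E
python3 -m inch '{"slide":[[0,0,-1],[0,0,-1.5],[0,0,-2],[0,0,-2.5],[0,0,-2.5],[0,0,-2.5],[0,0,-2.5],[0,0,-1.5],[0,0,-0.5],[0,0,0]],"twist":[0,0,0,0,0,0,0,0,0,0]}'
python3 - <<'E'
from h import *
w=snapshot("scene"); cv2.imwrite("pics/s3.png",w["color"][40:340,120:520,::-1])
print(yaw()[:,2])
plan(.562,-.297,.27,1.405)
E
```

```text
clock: 21.9
tcp_pos: [0.5602, 0.0827, 0.1071]
eef_rot: [0.692, 0.722, -0.007, -0.023]
contact_force: [0.1, -0.5, -3.6]
finger_gap: 0.0497
[0.56015878 0.08265029 0.10711436] [-0.04273562  0.02118704 -0.99886174] 1.613252470561687
clock: 22.9
tcp_pos: [0.567, 0.0789, 0.2882]
eef_rot: [0.691, 0.722, -0.005, -0.021]
contact_force: [0.1, 0.8, -2.9]
finger_gap: 0.0497
[-0.03823299  0.02157893 -0.99903583]
slide cm now [-37.56  -2.09   0.97] rows 8.0
twist 0.209  q6 -1.53045806366899
slide after twist [-37.16   5.72   1.76]
```

View pics/s3.png

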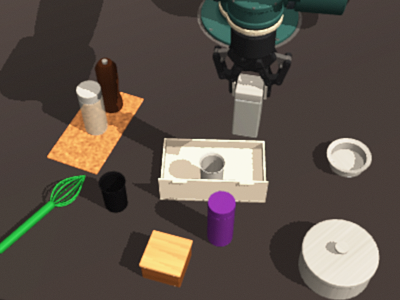

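```bash
python3 -m inch '{"slide":[[0,0,0],[0,0,0],[-1,0.15,0],[-2,0.3,0],[-2.5,0.4,0],[-3,0.45,0],[-3,0.45,0],[-3,0.45,0],[-3,0.45,0],[-3,0.45,0],[-3,0.45,0],[-3,0.45,0],[-2.5,0.4,0],[-2,0.3,0],[-1.5,0.2,0],[-1,0,0],[0,0,0]],"twist":[0.105,0.105,0,0,0,0,0,0,0,0,0,0,0,0,0,0,0]}'
python3 - <<'E'
from h import *
plan(.562,-.297,.108,1.405); print(yaw()[:,2])
E
```

```text
clock: 24.65
tcp_pos: [0.5562, -0.28, 0.261]
eef_rot: [0.75, 0.66, -0.015, -0.03]
contact_force: [0.1, 0.5, -2.4]
finger_gap: 0.0493
slide cm now [-1.88  1.79 15.18] rows 4.0
twist 0.038  q6 -1.947464779388293
slide after twist [-1.59  0.86 15.3 ]
[-0.06253413  0.02553351 -0.99771615]
```

```bash
python3 -m inch '{"slide":[[-0.4,0.4,2],[-0.6,0.5,3.5],[-0.4,0.4,3.5],[-0.2,0.3,3],[0,0,1.5],[0,0,0.3],[0,0,0]],"twist":[0.02,0.02,0,0,0,0,0]}'
python3 - <<'E'
from h import *
plan(.562,-.297,.108,1.405); print(yaw()[:,2])
E
```

```text
clock: 25.35
tcp_pos: [0.5622, -0.2909, 0.12]
eef_rot: [0.761, 0.648, -0.014, -0.029]
contact_force: [-0.2, 0.3, -2.5]
finger_gap: 0.0497
slide cm now [-0.62  0.15  1.18] rows 1.0
twist 0.004  q6 -1.9230378229911658
slide after twist [-0.6   0.08  1.2 ]
[-0.05906564  0.02497439 -0.99794165]
```

```bash
python3 -m inch '{"slide":[[-0.4,0,0.3],[-0.2,0,0.3],[0,0,0.2],[0,0,0.1]],"twist":[0,0,0,0]}'
python3 -m inch '{"slide":[[0,0,0.2],[0,0,0.1]],"twist":[0,0]}'
```

```text
clock: 25.75
tcp_pos: [0.5622, -0.2976, 0.1152]
eef_rot: [0.761, 0.648, -0.013, -0.026]
contact_force: [0.3, 0.4, -2.3]
finger_gap: 0.0499
clock: 25.95
tcp_pos: [0.5622, -0.2977, 0.1125]
eef_rot: [0.761, 0.648, -0.013, -0.025]
contact_force: [0.5, 1.1, -2.5]
finger_gap: 0.0498
```

```bash
python3 -m inch '{"slide":[[0,0,0.2],[0,0,0.15]],"twist":[0,0]}'
python3 -m inch '{"slide":[[0,0,0.15],[0,0,0.1]],"twist":[0,0]}'
```

```text
clock: 26.15
tcp_pos: [0.562, -0.2976, 0.1089]
eef_rot: [0.761, 0.648, -0.013, -0.025]
contact_force: [-0.2, -0.2, -2.7]
finger_gap: 0.0494
clock: 26.35
tcp_pos: [0.5623, -0.2978, 0.1081]
eef_rot: [0.761, 0.648, -0.013, -0.025]
contact_force: [-2.8, 2.8, 9.2]
finger_gap: 0.0498
```

Contact at .108, as expected. Release, rise and look.

```bash
python3 -m inch '{"slide":[[0,0,0],[0,0,0],[0,0,0],[0,0,0]],"twist":[0,0,0,0]}' 7 40
python3 -m inch '{"slide":[[0,0,-1],[0,0,-2.5],[0,0,-4],[0,0,-4],[0,0,-3],[0,0,-1],[0,0,0]],"twist":[0,0,0,0,0,0,0]}'
python3 - <<'E'
from h import *
print(yaw()[:,2])
w=snapshot("wrist"); cv2.imwrite("pics/w14.png",w["color"][:,:,::-1])
w=snapshot("scene"); cv2.imwrite("pics/s4.png",w["color"][100:340,120:440,::-1])
plan(.591,.018,.27,1.757)
E
```

```text
clock: 26.75
tcp_pos: [0.5628, -0.298, 0.1089]
eef_rot: [0.761, 0.648, -0.013, -0.024]
contact_force: [0.8, -0.5, -0.7]
finger_gap: 0.0701
clock: 27.45
tcp_pos: [0.5702, -0.3008, 0.272]
eef_rot: [0.761, 0.648, -0.013, -0.024]
contact_force: [0.3, 0.5, -1.6]
finger_gap: 0.0701
[-0.05071198  0.02018898 -0.99850924]
slide cm now [31.78 -2.98  0.54] rows 7.0
twist -0.347  q6 -1.932658439783637
slide after twist [ 3.091e+01  7.980e+00 -3.000e-02]
```

View pics/w14.png

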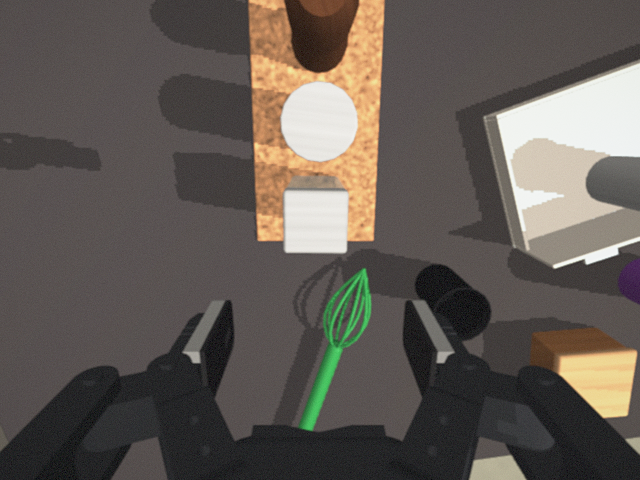

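View pics/s4.png

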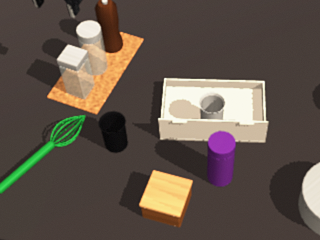

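All three stand on the mat: round cap (319,122), square cap (316,220), mill at the top. Now to the tumbler.

```bash
python3 -m inch '{"slide":[[0,0,0],[0,0,0],[0,0,0],[2,0.5,-1],[4,1,-1],[4.5,1.2,-1],[4.5,1.2,-1],[4.5,1.2,-1],[4.5,1.1,0],[3.5,0.9,0],[2,0.6,0],[1,0.2,0],[0,0,0],[0,0,0]],"twist":[-0.12,-0.12,-0.11,0,0,0,0,0,0,0,0,0,0,0]}' 7 40
python3 - <<'E'
from h import *
print(yaw()[:,2])
E
python3 -m inch '{"slide":[[0,0,2],[0,0,4],[0,0,2],[0,0,0]],"twist":[0,0,0,0]}' 7 40
python3 - <<'E'
from h import *
print(yaw()[:,2])
w=snapshot("wrist"); cv2.imwrite("pics/w15.png",w["color"][:,:,::-1])
print(proj(w,[.591,.018,.084]))
plan(.591,.018,.051,1.757)
E
```

```text
clock: 28.95
tcp_pos: [0.5852, 0.0309, 0.3105]
eef_rot: [0.638, 0.769, -0.013, -0.04]
contact_force: [0.0, -1.3, -0.3]
finger_gap: 0.0701
[-0.07826111  0.03187598 -0.99642316]
clock: 29.35
tcp_pos: [0.5787, 0.0288, 0.2282]
eef_rot: [0.641, 0.766, -0.013, -0.04]
contact_force: [-0.7, 0.4, 0.7]
finger_gap: 0.0702
[-0.07763875  0.03144601 -0.99648551]
[291.55743511 251.34179337]
slide cm now [-2.07  2.23 17.67] rows 4.0
twist -0.01  q6 -1.7570985153143392
slide after twist [-1.29  0.98 17.86]
```

View pics/w15.png

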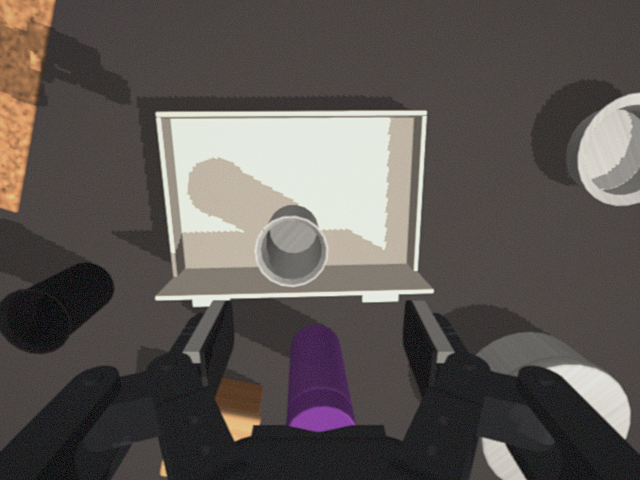

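The tool's tilt has crept to 4.8° over the lateral sweeps, so I check in free space which motion undoes it.

```bash
cat > tl.py <<'E'
from h import *
o=get_obs(); print("tilt",np.round(yaw(o)[:2,2],4),np.round(o["joint_positions"],3))
E
python3 tl.py
python3 -m inch '{"slide":[[0,-3,-2],[0,-4,-2],[0,-2,0],[0,0,0]],"twist":[0,0,0,0]}'; python3 tl.py
python3 -m inch '{"slide":[[0,3,0],[0,4,0],[0,2,0],[0,0,0]],"twist":[0,0,0,0]}'; python3 tl.py
python3 -m inch '{"slide":[[-3,0,0],[-4,0,0],[-2,0,0],[0,0,0]],"twist":[0,0,0,0]}'; python3 tl.py
python3 -m inch '{"slide":[[3,0,0],[4,0,0],[2,0,0],[0,0,0]],"twist":[0,0,0,0]}'; python3 tl.py
```

```text
tilt [-0.0765  0.0314] [-0.009 -0.041  1.63   0.031  1.63  -1.757]
clock: 29.8
tcp_pos: [0.4921, 0.0084, 0.2822]
eef_rot: [0.643, 0.765, -0.012, -0.038]
contact_force: [0.1, 0.4, -0.2]
finger_gap: 0.07
tilt [-0.0734  0.031 ] [-0.05  -0.249  1.731  0.028  1.734 -1.791]
clock: 30.2
tcp_pos: [0.5856, 0.0225, 0.2829]
eef_rot: [0.644, 0.764, -0.009, -0.034]
contact_force: [-0.1, -0.2, 0.1]
finger_gap: 0.0703
tilt [-0.0636  0.0307] [-0.019 -0.047  1.55   0.03   1.703 -1.757]
clock: 30.6
tcp_pos: [0.6023, -0.0698, 0.2815]
eef_rot: [0.644, 0.764, -0.008, -0.034]
contact_force: [0.0, 1.3, -0.1]
finger_gap: 0.0703
tilt [-0.062   0.0305] [-1.660e-01 -1.000e-03  1.506e+00  2.000e-02  1.702e+00 -1.905e+00]
clock: 31.0
tcp_pos: [0.5864, 0.0209, 0.2876]
eef_rot: [0.646, 0.763, -0.008, -0.033]
contact_force: [-0.2, 0.1, 0.3]
finger_gap: 0.0697
tilt [-0.0602  0.0312] [-0.022 -0.048  1.543  0.03   1.708 -1.755]
```

```bash
python3 -m inch '{"slide":[[0,0,0],[0,0,0],[0,0,0]],"twist":[0.12,0.12,0]}'; python3 tl.py
python3 -m inch '{"slide":[[0,0,0],[0,0,0],[0,0,0]],"twist":[-0.12,-0.12,0]}'; python3 tl.py
python3 -m inch '{"slide":[[0,-2,0],[0,-4,0],[0,-5,0],[0,-3,0],[0,-1,0],[0,0,0],[0,5,0],[0,5,0],[0,4,0],[0,0,0],[0,0,0]],"twist":[0,0,0,0,0,0,0,0,0,0,0]}'; python3 tl.py
```

```text
clock: 31.3
tcp_pos: [0.586, 0.0215, 0.2895]
eef_rot: [0.735, 0.678, -0.011, -0.031]
contact_force: [0.5, 0.3, -0.4]
finger_gap: 0.0697
tilt [-0.0583  0.0309] [-0.021 -0.05   1.542  0.03   1.709 -1.508]
clock: 31.6
tcp_pos: [0.586, 0.0205, 0.2904]
eef_rot: [0.642, 0.766, -0.007, -0.032]
contact_force: [0.9, -0.4, -0.2]
finger_gap: 0.0697
tilt [-0.0574  0.0307] [-0.022 -0.051  1.541  0.03   1.71  -1.766]
clock: 32.7
tcp_pos: [0.581, 0.0173, 0.2908]
eef_rot: [0.646, 0.762, -0.006, -0.03]
contact_force: [-0.7, 0.3, 0.4]
finger_gap: 0.0698
tilt [-0.0531  0.0301] [-0.028 -0.065  1.554  0.029  1.707 -1.76 ]
```

```bash
python3 -c "
from h import *
plan(.591,.018,.051,1.757)"
python3 -m inch '{"slide":[[-0.1,0.4,3],[-0.2,0.4,4],[-0.2,0.4,4],[-0.2,0.4,3],[0,0.3,2],[0,0.1,0.5],[0,0,0]],"twist":[0,0,0,0,0,0,0]}' 7.4 40
python3 tl.py
python3 - <<'E'
from h import *
w=snapshot("wrist"); cv2.imwrite("pics/w16.png",w["color"][:,:,::-1])
print(proj(w,[.591,.018,.084]))
plan(.591,.018,.051,1.757)
E
```

```text
slide cm now [-1.01  2.14 23.89] rows 5.0
twist -0.023  q6 -1.7595428303851433
slide after twist [-0.11  1.   23.98]
clock: 33.4
tcp_pos: [0.5934, 0.0183, 0.1206]
eef_rot: [0.648, 0.761, -0.005, -0.029]
contact_force: [-0.7, 0.3, -0.1]
finger_gap: 0.0742
tilt [-0.0498  0.0301] [-0.026  0.031  1.737  0.029  1.425 -1.763]
[312.77974371 285.73384732]
slide cm now [-0.25  0.06  7.01] rows 2.0
twist -0.026  q6 -1.7625458618438004
slide after twist [ 0.02 -0.25  7.01]
```

View pics/w16.png

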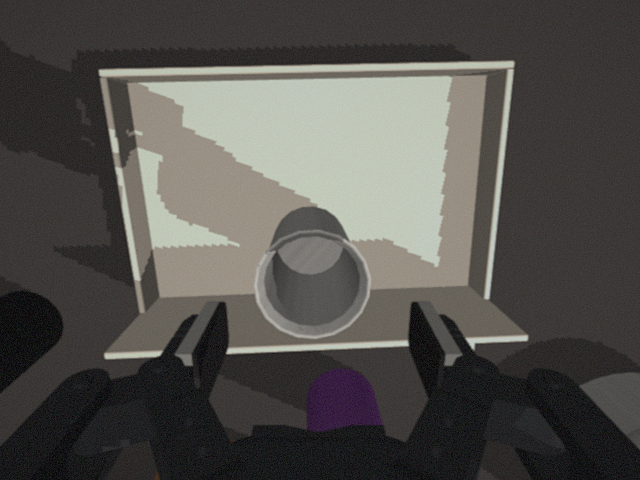

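```bash
python3 -m inch '{"slide":[[-0.1,0,1.5],[-0.1,0,2],[0,0,2],[0,0,1],[0,0,0]],"twist":[-0.01,-0.01,0,0,0]}' 7.4 40
python3 tl.py
python3 - <<'E'
from h import *
w=snapshot("wrist"); cv2.imwrite("pics/w17.png",w["color"][:,:,::-1])
plan(.591,.018,.051,1.757)
E
```

```text
clock: 33.95
tcp_pos: [0.5927, 0.0179, 0.0578]
eef_rot: [0.639, 0.769, -0.002, -0.025]
contact_force: [0.3, -0.1, 0.3]
finger_gap: 0.0741
tilt [-0.0408  0.0298] [-0.026  0.078  1.796  0.03   1.309 -1.789]
slide cm now [ 0.02 -0.16  0.76] rows 1.0
twist -0.003  q6 -1.7889972455789762
slide after twist [ 0.05 -0.19  0.76]
```

View pics/w17.png

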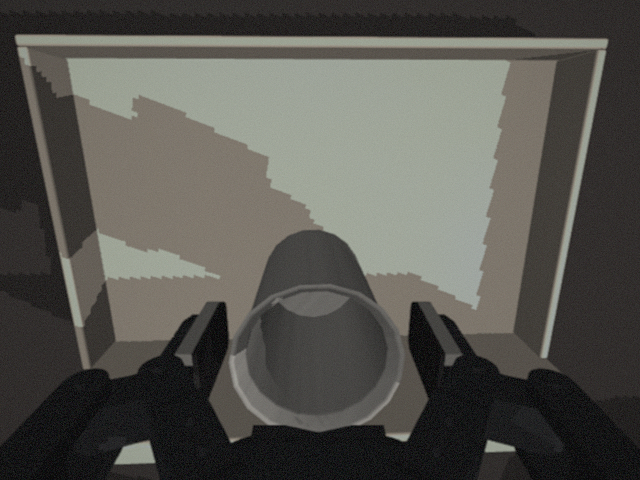

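Lip centre is at x≈316 against the midline at 318. I descend the last 7 mm and close.

```bash
python3 -m inch '{"slide":[[0,-0.1,0.5],[0,-0.05,0.2],[0,0,0],[0,0,0],[0,0,0],[0,0,0],[0,0,0]],"twist":[0,0,0,0,0,0,0]}' 4.4 30
python3 tl.py
python3 -m inch '{"slide":[[0,0,-1],[0,0,-2],[0,0,-3],[0,0,-3],[0,0,-3],[0,0,-1.5],[0,0,-0.5],[0,0,0]],"twist":[0,0,0,0,0,0,0,0]}' 
python3 tl.py
python3 - <<'E'
from h import *
w=snapshot("scene"); cv2.imwrite("pics/s5.png",w["color"][40:340,120:520,::-1])
w=snapshot("wrist"); cv2.imwrite("pics/w18.png",w["color"][:,:,::-1])
plan(.462,.3065,.17,1.757)
E
```

```text
clock: 34.7
tcp_pos: [0.5929, 0.0174, 0.055]
eef_rot: [0.639, 0.769, -0.0, -0.023]
contact_force: [0.5, 0.2, -1.4]
finger_gap: 0.053
tilt [-0.0347  0.0287] [-0.027  0.077  1.801  0.029  1.299 -1.79 ]
clock: 35.5
tcp_pos: [0.5972, 0.0133, 0.2025]
eef_rot: [0.639, 0.769, -0.0, -0.023]
contact_force: [-0.2, -0.2, -2.9]
finger_gap: 0.0526
tilt [-0.0357  0.0288] [-0.033 -0.016  1.649  0.028  1.546 -1.79 ]
slide cm now [31.16 -7.76  4.46] rows 7.0
twist -0.003  q6 -1.7895126263419634
slide after twist [31.31 -7.82  3.11]
```

View pics/s5.png

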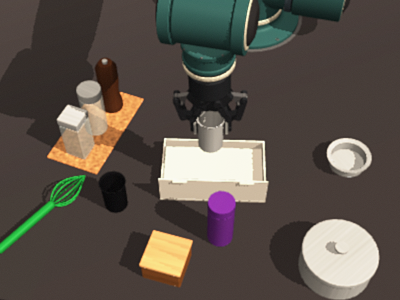

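View pics/w18.png

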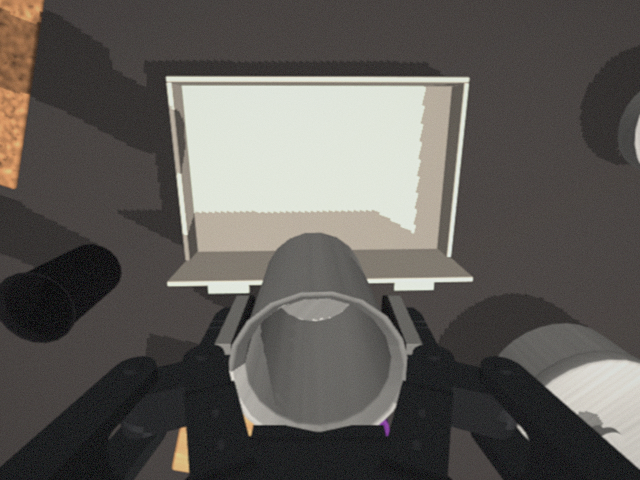

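```bash
python3 -m inch '{"slide":[[1,-0.25,0],[2,-0.5,0.1],[3,-0.75,0.2],[3,-0.75,0.2],[3,-0.75,0.2],[3,-0.75,0.2],[3,-0.75,0.2],[3,-0.75,0.2],[3,-0.75,0.1],[2.5,-0.6,0],[2,-0.5,0],[1,-0.3,0],[0,0,0],[0,0,0]],"twist":[0,0,0,0,0,0,0,0,0,0,0,0,0,0]}' 
python3 tl.py
python3 - <<'E'
from h import *
w=snapshot("wrist"); cv2.imwrite("pics/w19.png",w["color"][:,:,::-1])
print(proj(w,[.462,.3065,.03]))
plan(.462,.3065,.055,1.757)
E
```

```text
clock: 37.0
tcp_pos: [0.4547, 0.304, 0.184]
eef_rot: [0.639, 0.769, -0.01, -0.031]
contact_force: [-0.2, 0.2, -1.1]
finger_gap: 0.0527
tilt [-0.0602  0.0239] [ 0.517 -0.118  1.776  0.051  1.524 -1.242]
[311.29077754 241.50957564]
slide cm now [-0.31  1.46 12.85] rows 3.0
twist -0.003  q6 -1.2415452731341539
slide after twist [ 0.13  0.75 12.91]
```

View pics/w19.png

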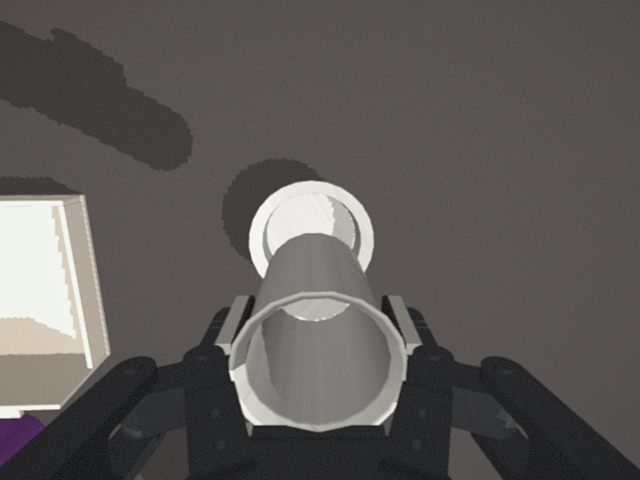

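The davara's rim centre is at (311,241), exactly where predicted. Descending.

```bash
python3 -m inch '{"slide":[[-0.1,0.3,2],[-0.1,0.4,3],[-0.1,0.4,3],[0,0.3,2],[0,0.1,1],[0,0,0]],"twist":[0,0,0,0,0,0]}' 
python3 tl.py
python3 - <<'E'
from h import *
plan(.4625,.3065,.055)
w=snapshot("wrist"); cv2.imwrite("pics/w20.png",w["color"][:,:,::-1])
w=snapshot("scene"); cv2.imwrite("pics/s6.png",cv2.resize(w["color"][120:260,400:540,::-1],None,fx=4,fy=4))
E
```

```text
clock: 37.65
tcp_pos: [0.4668, 0.3016, 0.0703]
eef_rot: [0.641, 0.767, -0.009, -0.03]
contact_force: [0.0, -0.7, -1.4]
finger_gap: 0.0526
tilt [-0.0578  0.0245] [ 0.503 -0.017  1.871  0.051  1.326 -1.259]
slide cm now [ 0.51 -0.26  1.57] rows 1.0
```

View pics/s6.png

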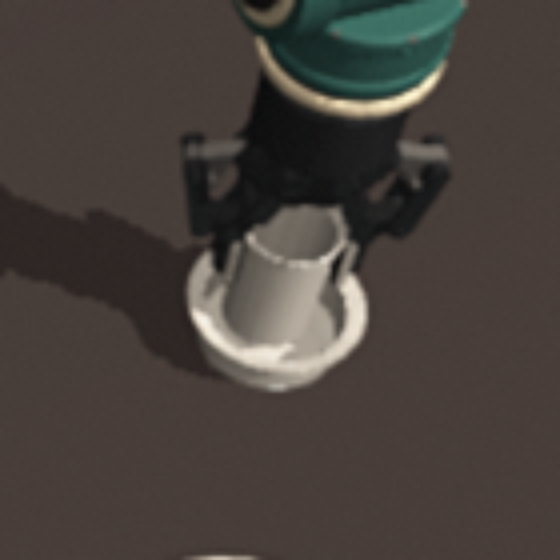

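View pics/w20.png

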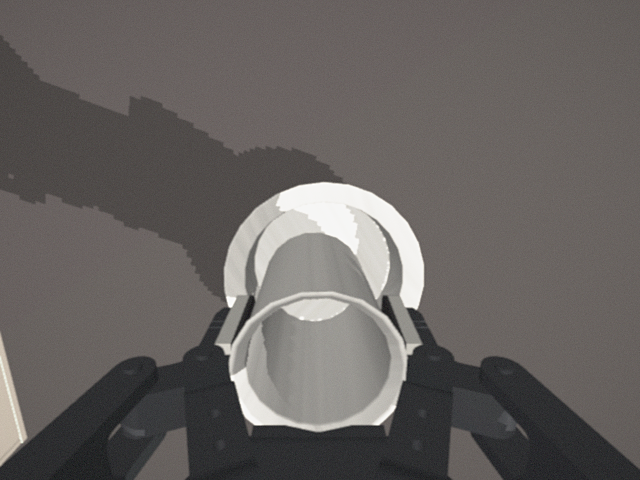

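```bash
python3 -m inch '{"slide":[[0.25,-0.15,0.3],[0.2,-0.1,0.3],[0,0,0.3],[0,0,0.1]],"twist":[0,0,0,0]}' 
python3 -m inch '{"slide":[[0,0,0.15],[0,0,0.1]],"twist":[0,0]}' 
python3 -c "
from h import *
plan(.4625,.3065,.055)"
```

```text
clock: 38.15
tcp_pos: [0.4646, 0.3075, 0.0655]
eef_rot: [0.641, 0.767, -0.006, -0.029]
contact_force: [-0.8, -0.6, -1.2]
finger_gap: 0.0526
clock: 38.35
tcp_pos: [0.4644, 0.3077, 0.063]
eef_rot: [0.641, 0.767, -0.005, -0.029]
contact_force: [0.8, -0.8, -1.4]
finger_gap: 0.0524
slide cm now [-0.11 -0.17  0.81] rows 1.0
```

```bash
python3 -m inch '{"slide":[[0,0,0.2],[0,-0.1,0.2],[0,0,0.15],[0,0,0.1]],"twist":[0,0,0,0]}' 
python3 -m inch '{"slide":[[0,0,0.15],[0,0,0.1]],"twist":[0,0]}'
```

```text
clock: 38.75
tcp_pos: [0.463, 0.3076, 0.056]
eef_rot: [0.641, 0.767, -0.005, -0.029]
contact_force: [0.6, 1.3, -1.6]
finger_gap: 0.0527
clock: 38.95
tcp_pos: [0.463, 0.3077, 0.054]
eef_rot: [0.641, 0.767, -0.005, -0.029]
contact_force: [-5.3, -4.7, 15.4]
finger_gap: 0.0527
```

```bash
python3 -m inch '{"slide":[[0,0,-0.05],[0,0,0],[0,0,0],[0,0,0],[0,0,0]],"twist":[0,0,0,0,0]}' 7.4 40
python3 -m inch '{"slide":[[0,0,-0.5],[0,0,-1],[0,0,-2],[0,0,-4],[0,0,-4],[0,0,-4],[0,0,-4],[0,0,-2],[0,0,0]],"twist":[0,0,0,0,0,0,0,0,0]}' 
python3 tl.py
python3 - <<'E'
from h import *
w=snapshot("wrist"); cv2.imwrite("pics/w21.png",w["color"][:,:,::-1])
w=snapshot("scene"); cv2.imwrite("pics/s7.png",cv2.resize(w["color"][120:260,400:540,::-1],None,fx=4,fy=4))
E
```

```text
clock: 39.45
tcp_pos: [0.4633, 0.3078, 0.0547]
eef_rot: [0.641, 0.767, -0.005, -0.028]
contact_force: [-0.1, -0.8, -0.1]
finger_gap: 0.074
clock: 40.35
tcp_pos: [0.4734, 0.3005, 0.2839]
eef_rot: [0.641, 0.767, -0.004, -0.028]
contact_force: [-0.6, -0.0, 0.1]
finger_gap: 0.0742
tilt [-0.0483  0.0294] [ 0.496 -0.125  1.621  0.049  1.675 -1.249]
```

View pics/s7.png

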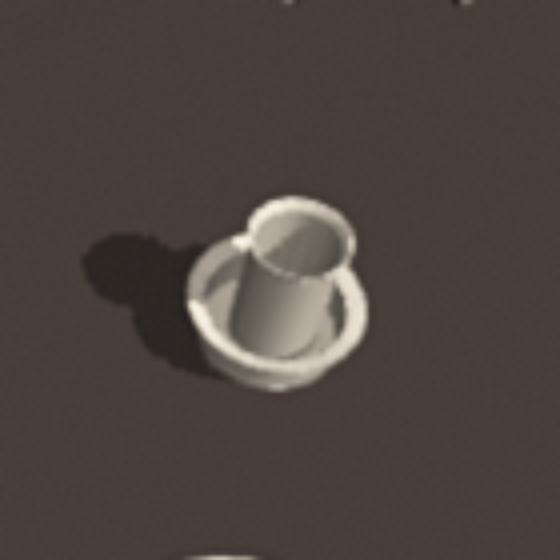

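View pics/w21.png

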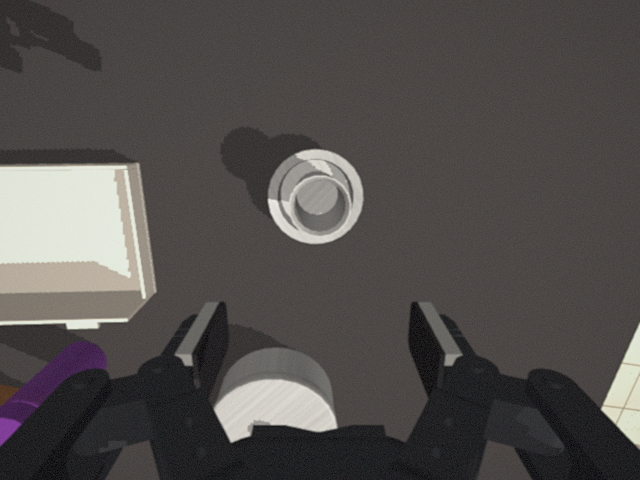

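The tumbler stands upright in the davara (wrist view: tumbler base within the bowl, about (318,195)). Now the jars go back, the square one first.

```bash
python3 -m inch '{"slide":[[0,0,0],[0,0,0],[0,0,0],[0,0,0]],"twist":[0.12,0.12,0.1,0]}' 7 40
python3 -c "
from h import *
plan(.5628,-.298,.28,1.405)"
```

```text
clock: 40.85
tcp_pos: [0.4713, 0.2997, 0.2745]
eef_rot: [0.765, 0.643, -0.015, -0.028]
contact_force: [-0.1, -0.1, -0.0]
finger_gap: 0.0693
slide cm now [-57.27  19.23  -2.5 ] rows 13.0
twist -0.008  q6 -0.896913506894293
slide after twist [-57.44  18.89  -0.55]
```

```bash
python3 -m inch '{"slide":[[-1.5,0.5,0],[-2.5,0.8,-0.2],[-3.5,1.2,-0.2],[-4,1.4,-0.2],[-4,1.4,-0.2],[-4,1.4,-0.2],[-4,1.4,-0.2],[-4,1.4,-0.2],[-4,1.4,-0.2],[-4,1.4,-0.2],[-4,1.4,-0.2],[-4,1.4,-0.2],[-4,1.4,0],[-3.5,1,0],[-3,0.8,0],[-1.5,0.5,0],[0,0,0],[0,0,0]],"twist":[0,0,0,0,0,0,0,0,0,0,0,0,0,0,0,0,0,0]}'
python3 tl.py
python3 - <<'E'
from h import *
w=snapshot("wrist"); cv2.imwrite("pics/w22.png",w["color"][:,:,::-1])
print(proj(w,[.5622,-.2977,.125]))
plan(.5628,-.298,.108,1.405)
E
```

```text
clock: 42.65
tcp_pos: [0.5676, -0.3114, 0.2628]
eef_rot: [0.748, 0.662, -0.021, -0.035]
contact_force: [-0.2, 0.7, 0.1]
finger_gap: 0.0699
tilt [-0.0768  0.0244] [-0.534  0.1    1.433 -0.018  1.688 -1.984]
[330.95502043 233.12458203]
slide cm now [ 1.02  0.58 15.5 ] rows 4.0
twist 0.044  q6 -1.983667003668512
slide after twist [ 1.22 -0.7  15.48]
```

View pics/w22.png

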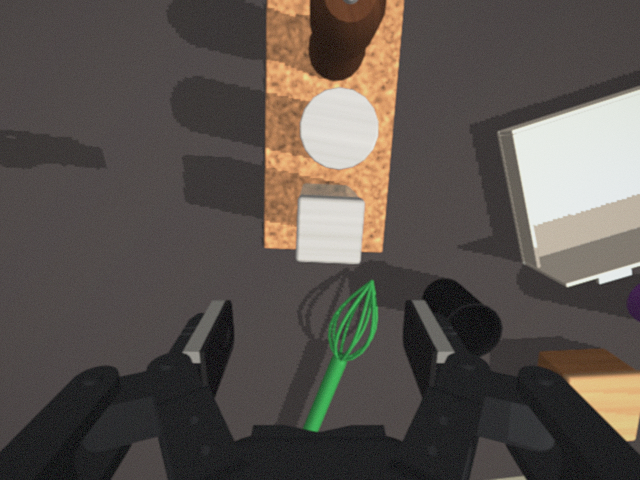

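```bash
python3 -m inch '{"slide":[[0,-3,-1],[0,-4,-1],[0,-2,0],[0,0,0],[0,3,0],[0,4,0],[0,2,0],[0,0,0]],"twist":[0.02,0.02,0,0,0,0,0,0]}'
python3 tl.py
python3 -m inch '{"slide":[[0,-3,0],[0,-4,0],[0,-2,0],[0,0,0],[0,3,0],[0,4,0],[0,2,0],[0,0,0]],"twist":[0,0,0,0,0,0,0,0]}'
python3 tl.py
python3 - <<'E'
from h import *
plan(.5628,-.298,.108,1.405)
E
```

```text
clock: 43.5
tcp_pos: [0.5704, -0.304, 0.2855]
eef_rot: [0.757, 0.652, -0.02, -0.032]
contact_force: [-0.3, -0.2, -0.6]
finger_gap: 0.0701
tilt [-0.0726  0.0221] [-0.522  0.091  1.405 -0.017  1.719 -1.945]
clock: 44.3
tcp_pos: [0.5722, -0.2974, 0.2852]
eef_rot: [0.754, 0.655, -0.02, -0.032]
contact_force: [0.1, 0.1, 0.4]
finger_gap: 0.07
tilt [-0.0713  0.0215] [-0.512  0.087  1.41  -0.016  1.717 -1.944]
slide cm now [-0.39  0.38 17.73] rows 4.0
twist 0.025  q6 -1.944020150410498
slide after twist [-0.21 -0.92 17.72]
```

```bash
python3 -m inch '{"slide":[[-0.1,0,2],[-0.1,0.1,4],[-0.1,0.1,4],[0,0.1,3],[0,0.1,1.5],[0,0,0.5],[0,0,0]],"twist":[0.02,0,0,0,0,0,0]}' 7 40
python3 tl.py
python3 - <<'E'
from h import *
w=snapshot("wrist"); cv2.imwrite("pics/w23.png",w["color"][:,:,::-1])
plan(.5625,-.298,.108,1.405)
E
```

```text
clock: 45.0
tcp_pos: [0.5657, -0.295, 0.1324]
eef_rot: [0.76, 0.649, -0.02, -0.03]
contact_force: [-0.1, 0.2, 0.2]
finger_gap: 0.0693
tilt [-0.0684  0.0199] [-0.514  0.13   1.613 -0.016  1.469 -1.926]
slide cm now [-0.36 -0.12  2.52] rows 1.0
twist 0.009  q6 -1.9257574258359096
slide after twist [-0.34 -0.29  2.51]
```

View pics/w23.png

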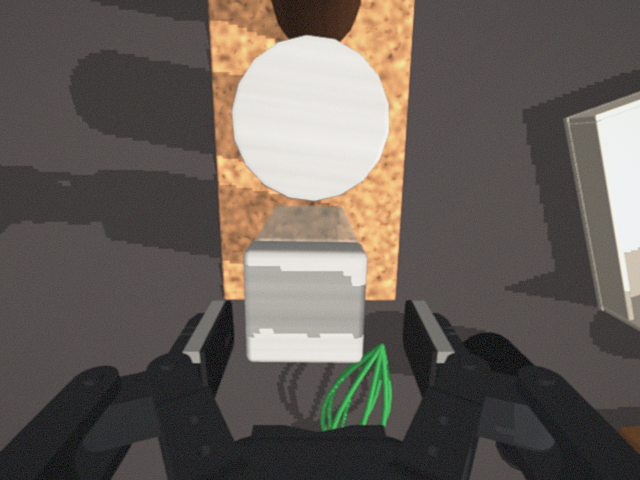

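```bash
python3 -m inch '{"slide":[[-0.2,-0.1,0.8],[-0.1,-0.05,1],[0,0,0.5],[0,0,0.1],[0,0,0]],"twist":[0,0,0,0,0]}' 7 40
python3 -c "
from h import *
plan(.5625,-.298,.108,1.405)"
python3 -m inch '{"slide":[[0,0,0],[0,0,0],[0,0,0],[0,0,0],[0,0,0]],"twist":[0,0,0,0,0]}' 4.2 40
python3 tl.py
```

```text
clock: 45.55
tcp_pos: [0.5634, -0.2985, 0.1112]
eef_rot: [0.76, 0.649, -0.018, -0.027]
contact_force: [-0.3, -0.2, 0.1]
finger_gap: 0.0697
slide cm now [ 0.03 -0.08  0.33] rows 1.0
twist 0.009  q6 -1.9312930256213443
slide after twist [ 0.03 -0.1   0.32]
clock: 46.05
tcp_pos: [0.5637, -0.2987, 0.1118]
eef_rot: [0.76, 0.649, -0.018, -0.026]
contact_force: [0.8, -0.6, -1.0]
finger_gap: 0.0497
tilt [-0.0624  0.0163] [-0.52   0.14   1.636 -0.017  1.428 -1.931]
```

```bash
python3 -m inch '{"slide":[[0,0,-1],[0,0,-2],[0,0,-3],[0,0,-3.5],[0,0,-3.5],[0,0,-3],[0,0,-2],[0,0,-0.5],[0,0,0]],"twist":[0,0,0,0,0,0,0,0,0]}' 
python3 -m inch '{"slide":[[0,0,0],[0,0,0],[0,0,0]],"twist":[-0.105,-0.1,0]}' 
python3 tl.py
python3 -c "
from h import *
plan(.5616,.0827,.29,1.613)"
```

```text
clock: 46.95
tcp_pos: [0.5748, -0.3008, 0.3065]
eef_rot: [0.76, 0.649, -0.019, -0.028]
contact_force: [-0.1, 0.9, -2.7]
finger_gap: 0.0494
clock: 47.25
tcp_pos: [0.5741, -0.3004, 0.3029]
eef_rot: [0.687, 0.726, -0.016, -0.031]
contact_force: [-0.2, 0.5, -3.2]
finger_gap: 0.0497
tilt [-0.0675  0.0199] [-0.515  0.09   1.379 -0.016  1.742 -2.143]
slide cm now [38.28  0.98  2.13] rows 8.0
twist 0.012  q6 -2.142922522054022
slide after twist [38.33  0.36  1.29]
```

```bash
python3 -m inch '{"slide":[[1.5,0,0],[2.5,0,0.1],[3.5,0.1,0.1],[3.5,0.1,0.1],[3.5,0.1,0.1],[3.5,0.1,0.1],[3.5,0.1,0.1],[3.5,0.1,0.1],[3.5,0.1,0.1],[3.5,0.1,0],[3,0,0],[2,0,0],[1,0,0],[0,0,0],[0,0,0]],"twist":[0.01,0,0,0,0,0,0,0,0,0,0,0,0,0,0]}' 
python3 tl.py
python3 - <<'E'
from h import *
w=snapshot("wrist"); cv2.imwrite("pics/w24.png",w["color"][:,:,::-1])
plan(.5616,.0827,.111,1.613)
E
```

```text
clock: 48.75
tcp_pos: [0.5643, 0.1016, 0.2918]
eef_rot: [0.706, 0.707, -0.02, -0.038]
contact_force: [0.4, 0.1, -2.8]
finger_gap: 0.0495
tilt [-0.0819  0.0244] [ 0.117 -0.067  1.555  0.034  1.732 -1.45 ]
slide cm now [-2.31  1.2  17.99] rows 4.0
twist -0.043  q6 -1.4502016214872446
slide after twist [-1.86 -0.36 18.08]
```

View pics/w24.png

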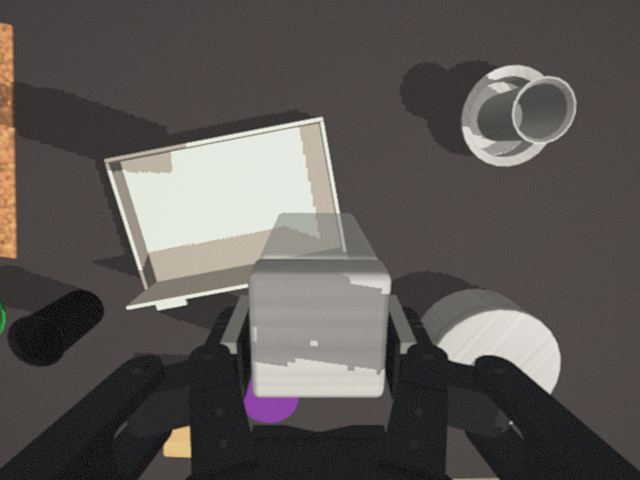

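```bash
python3 -m inch '{"slide":[[-0.8,0.2,1],[-0.8,0.3,2],[-0.3,0.3,3],[0,0.3,3],[0,0.2,3],[0,0.1,2],[0,0,0.5],[0,0,0]],"twist":[-0.02,-0.02,0,0,0,0,0,0]}' 
python3 tl.py
python3 -c "
from h import *
plan(.5616,.0827,.111,1.613)"
```

```text
clock: 49.6
tcp_pos: [0.5676, 0.0771, 0.1416]
eef_rot: [0.696, 0.717, -0.019, -0.037]
contact_force: [-0.6, -0.9, -2.1]
finger_gap: 0.0496
tilt [-0.0792  0.0241] [ 0.076 -0.013  1.746  0.03   1.485 -1.527]
slide cm now [ 0.49 -0.34  3.12] rows 1.0
twist -0.015  q6 -1.5271573961314848
slide after twist [ 0.58 -0.58  3.06]
```

```bash
python3 -m inch '{"slide":[[0.3,-0.1,0.8],[0.2,-0.1,0.9],[0,0,0.8],[0,0,0.3],[0,0,0]],"twist":[-0.01,0,0,0,0]}' 
python3 -c "
from h import *
plan(.5626,.0827,.111,1.613)"
```

```text
clock: 50.1
tcp_pos: [0.5642, 0.0827, 0.1152]
eef_rot: [0.693, 0.72, -0.017, -0.035]
contact_force: [0.7, -0.2, -1.7]
finger_gap: 0.0495
slide cm now [-0.01 -0.13  0.43] rows 1.0
twist -0.005  q6 -1.5287547844014444
slide after twist [ 0.   -0.16  0.42]
```

```bash
python3 -m inch '{"slide":[[0,-0.1,0.2],[0,0,0.15],[0,0,0.1]],"twist":[0,0,0]}' 
python3 -m inch '{"slide":[[0,0,0.15],[0,0,0.1]],"twist":[0,0]}'
```

```text
clock: 50.4
tcp_pos: [0.5631, 0.0829, 0.1112]
eef_rot: [0.693, 0.72, -0.017, -0.035]
contact_force: [-0.7, -0.9, -3.3]
finger_gap: 0.0496
clock: 50.6
tcp_pos: [0.5637, 0.083, 0.1107]
eef_rot: [0.693, 0.72, -0.016, -0.034]
contact_force: [-2.6, -0.4, 7.6]
finger_gap: 0.0499
```

```bash
python3 -m inch '{"slide":[[0,0,0],[0,0,0],[0,0,0],[0,0,0]],"twist":[0,0,0,0]}' 7 40
python3 -m inch '{"slide":[[0,0,-1],[0,0,-2.5],[0,0,-4],[0,0,-4],[0,0,-3],[0,0,-1],[0,0,0]],"twist":[0,0,0,0,0,0,0]}' 
python3 tl.py
python3 - <<'E'
from h import *
w=snapshot("wrist"); cv2.imwrite("pics/w25.png",w["color"][:,:,::-1])
print(proj(w,[.5595,.0827,.124]))
plan(.4908,-.2849,.28,1.43)
E
```

```text
clock: 51.0
tcp_pos: [0.5643, 0.083, 0.1117]
eef_rot: [0.693, 0.72, -0.015, -0.034]
contact_force: [0.5, -0.2, -0.3]
finger_gap: 0.0697
clock: 51.7
tcp_pos: [0.5748, 0.0789, 0.2749]
eef_rot: [0.693, 0.72, -0.015, -0.034]
contact_force: [-0.3, 0.8, -0.4]
finger_gap: 0.0699
tilt [-0.0701  0.0249] [ 0.078 -0.057  1.572  0.03   1.695 -1.529]
[316.75707018 217.19938668]
slide cm now [-36.01  -9.84  -0.9 ] rows 8.0
twist 0.179  q6 -1.528783506832089
slide after twist [-37.2   -3.19  -0.59]
```

View pics/w25.png

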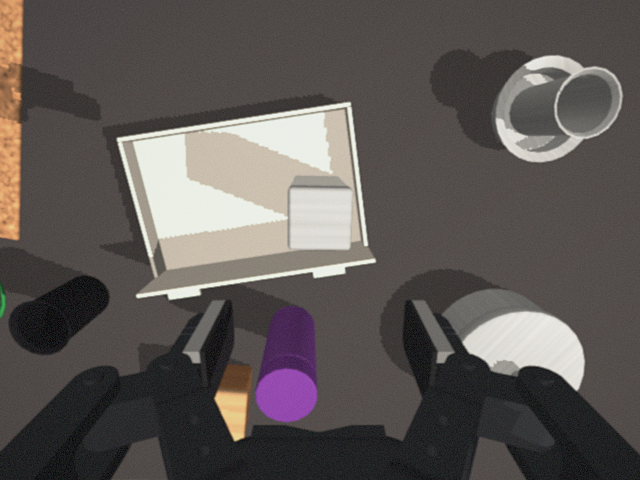

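The square jar is back: cap (320,217) against predicted (317,217), about 2 mm off. Next is the round jar.

```bash
python3 -m inch '{"slide":[[0,0,0],[0,0,0],[-1.5,-0.1,0],[-2.5,-0.2,0],[-3.5,-0.3,0],[-3.5,-0.3,0],[-3.5,-0.3,0],[-3.5,-0.3,0],[-3.5,-0.3,0],[-3.5,-0.3,0],[-3.5,-0.3,0],[-3.5,-0.3,0],[-2.5,-0.2,0],[-1.5,-0.1,0],[-0.5,0,0],[0,0,0],[0,0,0]],"twist":[0.09,0.09,0,0,0,0,0,0,0,0,0,0,0,0,0,0,0]}' 7 40
python3 tl.py
python3 - <<'E'
from h import *
w=snapshot("wrist"); cv2.imwrite("pics/w26.png",w["color"][:,:,::-1])
print(proj(w,[.4904,-.2848,.135]))
plan(.4904,-.2848,.113,1.43)
E
```

```text
clock: 53.45
tcp_pos: [0.481, -0.2964, 0.2482]
eef_rot: [0.747, 0.663, -0.027, -0.045]
contact_force: [1.4, 0.2, 0.3]
finger_gap: 0.07
tilt [-0.0993  0.031 ] [-0.583 -0.063  1.622 -0.029  1.683 -2.037]
[331.23482351 265.62967294]
slide cm now [ 0.99  2.17 13.4 ] rows 3.0
twist 0.021  q6 -2.036494451993016
slide after twist [ 1.26  0.76 13.53]
```

View pics/w26.png

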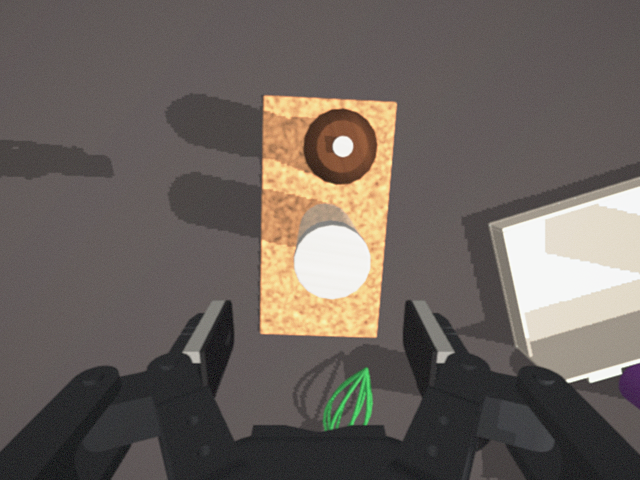

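```bash
python3 -m inch '{"slide":[[0,0,0],[0,0,0],[0,0,0],[0,0,0],[0,0,0],[0,0,0],[0,0,0],[0,0,0],[0,0,0],[0,0,0],[0,0,0],[0,0,0],[0,0,0],[0,0,0],[0,0,0]],"twist":[0.02,0,0,0,0,0,0,0,0,0,0,0,0,0,0]}'; python3 tl.py
python3 -m inch '{"slide":[[0,0,5],[0,0,5],[0,0,0],[0,0,0],[0,0,-5],[0,0,-5],[0,0,0]],"twist":[0,0,0,0,0,0,0]}'; python3 tl.py
python3 -c "
from h import *
plan(.4904,-.2848,.113,1.43)"
```

```text
clock: 55.0
tcp_pos: [0.4821, -0.2939, 0.2489]
eef_rot: [0.753, 0.656, -0.027, -0.044]
contact_force: [0.2, -0.7, -0.8]
finger_gap: 0.0699
tilt [-0.0984  0.0303] [-0.579 -0.065  1.622 -0.029  1.683 -2.014]
clock: 55.7
tcp_pos: [0.4831, -0.2944, 0.2577]
eef_rot: [0.753, 0.656, -0.026, -0.041]
contact_force: [0.8, -1.2, 0.3]
finger_gap: 0.0697
tilt [-0.0928  0.0267] [-0.579 -0.068  1.611 -0.029  1.691 -2.014]
slide cm now [ 0.85  1.97 14.36] rows 3.0
twist 0.003  q6 -2.014132486265452
slide after twist [ 1.05  0.59 14.47]
```

```bash
python3 -m inch '{"slide":[[0,0,-5],[0,0,-5],[0,0,0],[0,0,5],[0,0,5],[0,0,0],[0,0,-5],[0,0,-5],[0,0,0],[0,0,5],[0,0,5],[0,0,0],[0,0,-5],[0,0,-5],[0,0,0],[0,0,5],[0,0,5],[0,0,0],[0,0,0]],"twist":[0,0,0,0,0,0,0,0,0,0,0,0,0,0,0,0,0,0,0]}'; python3 tl.py
```

```text
clock: 57.6
tcp_pos: [0.4885, -0.2964, 0.3264]
eef_rot: [0.754, 0.657, -0.017, -0.01]
contact_force: [-0.3, -0.5, 0.5]
finger_gap: 0.0698
tilt [-0.0399 -0.0071] [-0.577 -0.101  1.53  -0.028  1.742 -2.014]
```

Vertical pumping brings the tilt from 6° to 2.3°. On to the round jar.

```bash
python3 -c "
from h import *
plan(.4904,-.2848,.113,1.43)"
python3 -m inch '{"slide":[[0.2,0.1,3],[0.3,0.2,4],[0.3,0.2,4],[0.2,0.1,4],[0,0.1,3],[0,0,1],[0,0,0]],"twist":[0,0,0,0,0,0,0]}'; python3 tl.py
python3 - <<'E'
from h import *
w=snapshot("wrist"); cv2.imwrite("pics/w27.png",w["color"][:,:,::-1])
print(proj(w,[.4904,-.2848,.135]))
plan(.4904,-.2848,.113,1.43)
E
```

```text
slide cm now [ 1.44  0.85 21.31] rows 5.0
twist 0.003  q6 -2.013993938986992
slide after twist [ 1.17  0.03 21.34]
clock: 58.3
tcp_pos: [0.4998, -0.2947, 0.1619]
eef_rot: [0.754, 0.657, -0.013, 0.003]
contact_force: [-0.6, -0.1, 0.2]
finger_gap: 0.0698
tilt [-0.0159 -0.0226] [-0.564 -0.054  1.751 -0.028  1.445 -1.993]
[335.21610144 276.69486907]
slide cm now [ 0.99 -1.04  4.98] rows 2.0
twist 0.003  q6 -1.9927970165856375
slide after twist [ 0.86 -1.1   4.99]
```

View pics/w27.png

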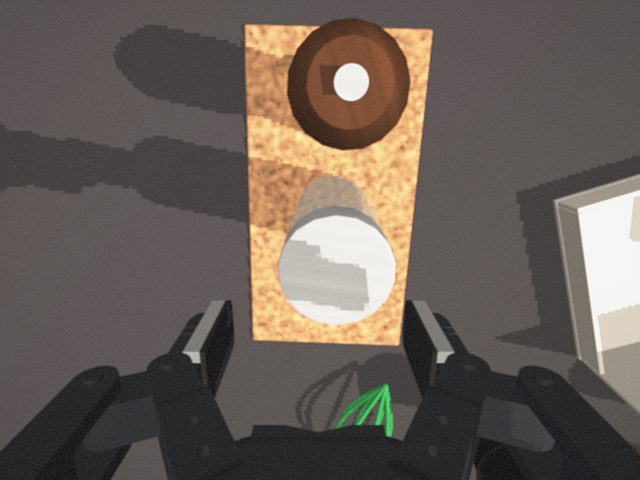

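```bash
python3 -m inch '{"slide":[[0.4,-0.5,0.5],[0.4,-0.5,1],[0.1,-0.2,1.2],[0,0,1],[0,0,0.4],[0,0,0]],"twist":[0,0,0,0,0,0]}'; python3 tl.py
python3 - <<'E'
from h import *
w=snapshot("wrist"); cv2.imwrite("pics/w28.png",w["color"][:,:,::-1])
plan(.488,-.284,.113,1.43)
E
```

```text
clock: 58.95
tcp_pos: [0.4896, -0.2855, 0.1248]
eef_rot: [0.754, 0.657, -0.012, 0.007]
contact_force: [0.1, -0.1, 0.2]
finger_gap: 0.0699
tilt [-0.0088 -0.027 ] [-0.559 -0.064  1.823 -0.028  1.376 -1.987]
slide cm now [ 0.16 -0.19  1.21] rows 1.0
twist 0.003  q6 -1.9866030036305042
slide after twist [ 0.13 -0.19  1.21]
```

View pics/w28.png

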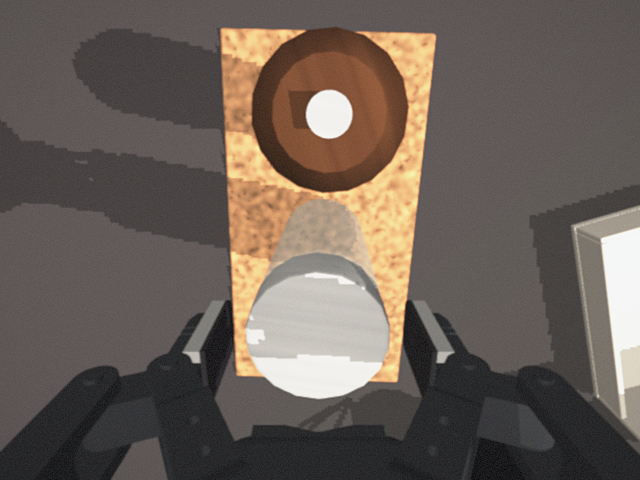

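Centred (cap centre 318). I go down and close.

```bash
python3 -m inch '{"slide":[[0,-0.1,0.5],[0,-0.1,0.6],[0,0,0.2],[0,0,0]],"twist":[0,0,0,0]}'
python3 -m inch '{"slide":[[0,0,0],[0,0,0],[0,0,0],[0,0,0],[0,0,0]],"twist":[0,0,0,0,0]}' 4.5 40
python3 tl.py
python3 -m inch '{"slide":[[0,0,-1],[0,0,-2],[0,0,-3],[0,0,-3.5],[0,0,-3.5],[0,0,-3.5],[0,0,-2],[0,0,-0.5],[0,0,0],[0,0,0]],"twist":[0,0,0,0,0,0,-0.12,-0.11,-0.11,0]}' 
python3 tl.py
python3 -c "
from h import *
plan(.5897,-.047,.29,1.759)"
```

```text
clock: 59.4
tcp_pos: [0.4877, -0.2859, 0.1114]
eef_rot: [0.754, 0.656, -0.012, 0.008]
contact_force: [0.1, 0.5, 0.2]
finger_gap: 0.0699
clock: 59.9
tcp_pos: [0.4879, -0.2859, 0.1117]
eef_rot: [0.754, 0.656, -0.012, 0.008]
contact_force: [0.9, 1.4, -1.8]
finger_gap: 0.0532
tilt [-0.008  -0.0274] [-0.562 -0.058  1.839 -0.028  1.352 -1.988]
clock: 60.9
tcp_pos: [0.488, -0.2796, 0.3156]
eef_rot: [0.628, 0.778, -0.013, 0.006]
contact_force: [0.2, -0.2, -2.4]
finger_gap: 0.0532
tilt [-0.007  -0.0284] [-0.552 -0.144  1.586 -0.028  1.69  -2.339]
slide cm now [20.64 14.89  1.83] rows 6.0
twist 0.025  q6 -2.339474853414445
slide after twist [20.95 14.34  2.56]
```

```bash
python3 -m inch '{"slide":[[1.5,1.1,0.1],[2.5,1.8,0.2],[3,2.2,0.2],[3,2.2,0.2],[3,2.2,0.2],[2.8,2,0.2],[2.2,1.5,0.1],[1.5,1,0],[0.6,0.4,0],[0,0,0],[0,0,0]],"twist":[0.02,0,0,0,0,0,0,0,0,0,0]}' 
python3 tl.py
python3 - <<'E'
from h import *
w=snapshot("wrist"); cv2.imwrite("pics/w29.png",w["color"][:,:,::-1])
plan(.5897,-.047,.111,1.759)
E
```

```text
clock: 62.0
tcp_pos: [0.5953, -0.0486, 0.2968]
eef_rot: [0.651, 0.759, -0.014, 0.006]
contact_force: [0.4, -0.2, -2.6]
finger_gap: 0.0534
tilt [-0.0096 -0.0293] [-0.11  -0.058  1.536 -0.03   1.669 -1.837]
slide cm now [ 0.77 -0.26 18.58] rows 4.0
twist -0.035  q6 -1.8372448840305655
slide after twist [ 0.28 -0.51 18.58]
```

View pics/w29.png

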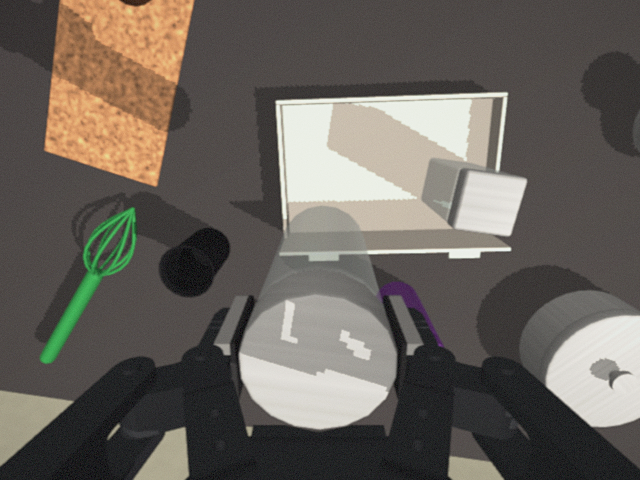

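```bash
python3 -m inch '{"slide":[[0.1,-0.1,1],[0.1,-0.1,2.5],[0.1,0,3],[0,0,3],[0,0,3],[0,0,2],[0,0,1],[0,0,0]],"twist":[-0.02,-0.02,0,0,0,0,0,0]}' 
python3 tl.py
python3 -c "
from h import *
plan(.5897,-.047,.111,1.759)"
```

```text
clock: 62.85
tcp_pos: [0.5879, -0.0565, 0.1336]
eef_rot: [0.636, 0.772, -0.014, 0.006]
contact_force: [-0.1, 0.2, -2.1]
finger_gap: 0.053
tilt [-0.0088 -0.0301] [-0.125 -0.011  1.756 -0.031  1.401 -1.882]
slide cm now [0.96 0.39 2.23] rows 1.0
twist 0.004  q6 -1.8820393773221915
slide after twist [0.9  0.35 2.26]
```

```bash
python3 -m inch '{"slide":[[0.5,0.2,0.2],[0.4,0.2,0.4],[0.1,0,0.6],[0,0,0.4],[0,0,0.1]],"twist":[0,0,0,0,0]}' 
python3 -c "
from h import *
plan(.5897,-.047,.111,1.759)"
```

```text
clock: 63.35
tcp_pos: [0.5913, -0.0458, 0.1187]
eef_rot: [0.636, 0.772, -0.013, 0.008]
contact_force: [-1.0, 0.2, -2.7]
finger_gap: 0.0529
slide cm now [-0.06 -0.18  0.77] rows 1.0
twist 0.004  q6 -1.8627919507717263
slide after twist [-0.08 -0.18  0.77]
```

```bash
python3 -m inch '{"slide":[[0,-0.1,0.2],[0,0,0.2],[0,0,0.2],[0,0,0.1]],"twist":[0,0,0,0]}' 
python3 -m inch '{"slide":[[0,0,0.15],[0,0,0.1]],"twist":[0,0]}'
```

```text
clock: 63.75
tcp_pos: [0.5904, -0.0464, 0.1115]
eef_rot: [0.636, 0.772, -0.013, 0.009]
contact_force: [0.3, 0.2, -2.0]
finger_gap: 0.0536
clock: 63.95
tcp_pos: [0.591, -0.0465, 0.1107]
eef_rot: [0.636, 0.772, -0.012, 0.009]
contact_force: [-3.8, 1.2, 11.0]
finger_gap: 0.0531
```

```bash
python3 -m inch '{"slide":[[0,0,0],[0,0,0],[0,0,0],[0,0,0]],"twist":[0,0,0,0]}' 7 40
python3 -m inch '{"slide":[[0,0,-1],[0,0,-2.5],[0,0,-4],[0,0,-4],[0,0,-3],[0,0,-1],[0,0,0]],"twist":[0,0,0,0,0,0,0]}' 
python3 tl.py
python3 - <<'E'
from h import *
w=snapshot("wrist"); cv2.imwrite("pics/w30.png",w["color"][:,:,::-1])
print(proj(w,[.5886,-.0456,.134]),proj(w,[.5595,.0827,.124]))
plan(.4126,-.271,.28,1.41)
E
```

```text
clock: 64.35
tcp_pos: [0.5915, -0.0466, 0.1116]
eef_rot: [0.636, 0.772, -0.012, 0.01]
contact_force: [-0.7, -0.1, 0.8]
finger_gap: 0.0699
clock: 65.05
tcp_pos: [0.5905, -0.0415, 0.2751]
eef_rot: [0.636, 0.772, -0.012, 0.01]
contact_force: [0.4, 0.1, -0.4]
finger_gap: 0.0697
tilt [-0.0003 -0.0308] [-0.099 -0.072  1.585 -0.031  1.626 -1.863]
[317.19692931 224.25673907] [489.48428816 217.18892268]
slide cm now [-19.14 -21.83   0.14] rows 6.0
twist 0.353  q6 -1.863453444416746
slide after twist [-25.5  -13.88  -0.58]
```

View pics/w30.png

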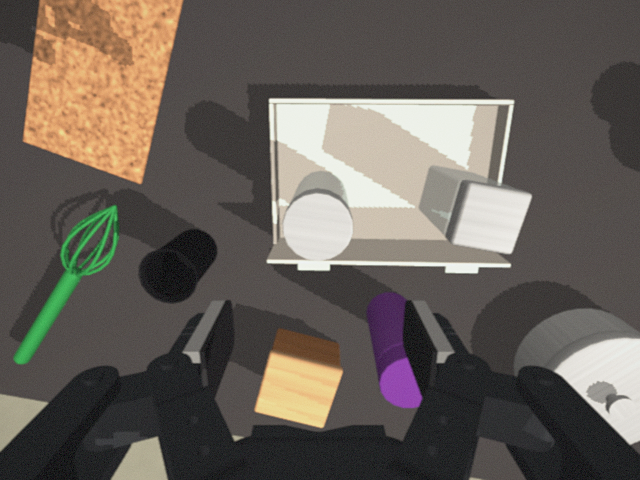

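The round jar is back: cap (318,225) against predicted (317,224). The square cap is at (491,217) against (489,217). Now the mill.

```bash
python3 -m inch '{"slide":[[0,0,0],[0,0,0],[0,0,0],[-1.5,-0.8,0],[-2.5,-1.4,0],[-3.5,-1.9,0],[-3.5,-1.9,0],[-3.5,-1.9,0],[-3.5,-1.9,0],[-3,-1.6,0],[-2.5,-1.4,0],[-1.2,-0.6,0],[-0.5,0,0],[0,0,0],[0,0,0]],"twist":[0.12,0.12,0.11,0,0,0,0,0,0,0,0,0,0,0,0]}' 7 40
python3 tl.py
python3 - <<'E'
from h import *
w=snapshot("wrist"); cv2.imwrite("pics/w31.png",w["color"][:,:,::-1])
print(proj(w,[.4126,-.271,.151]))
plan(.4126,-.271,.107,1.41)
E
```

```text
clock: 66.6
tcp_pos: [0.4007, -0.2779, 0.2607]
eef_rot: [0.757, 0.653, -0.018, -0.0]
contact_force: [-0.5, 0.3, 0.1]
finger_gap: 0.0699
tilt [-0.0277 -0.0234] [-0.639 -0.297  1.803 -0.035  1.644 -2.065]
[332.91862784 259.01749699]
slide cm now [ 1.26  1.43 15.31] rows 4.0
twist 0.014  q6 -2.0645805389506453
slide after twist [ 0.85  1.05 15.37]
```

View pics/w31.png

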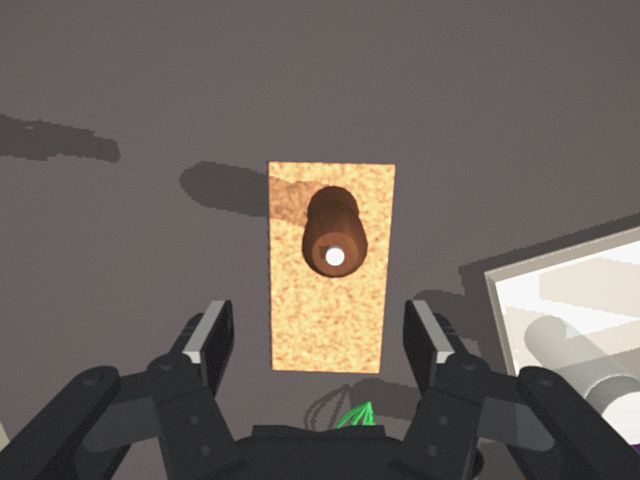

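```bash
python3 -m inch '{"slide":[[0.3,0.2,1.5],[0.4,0.3,2],[0.4,0.3,3],[0.2,0.2,2.5],[0,0.1,1],[0,0,0]],"twist":[0,0,0,0,0,0]}' 7 40
python3 tl.py
python3 - <<'E'
from h import *
w=snapshot("wrist"); cv2.imwrite("pics/w32.png",w["color"][:,:,::-1])
plan(.4126,-.271,.107,1.41)
E
```

```text
clock: 67.25
tcp_pos: [0.4131, -0.2642, 0.1519]
eef_rot: [0.755, 0.656, -0.018, -0.001]
contact_force: [0.4, -0.1, 0.6]
finger_gap: 0.07
tilt [-0.0287 -0.022 ] [-0.602 -0.248  1.94  -0.035  1.461 -2.029]
slide cm now [-0.54  0.15  4.58] rows 1.0
twist 0.021  q6 -2.0288290139395584
slide after twist [-0.66  0.05  4.57]
```

View pics/w32.png

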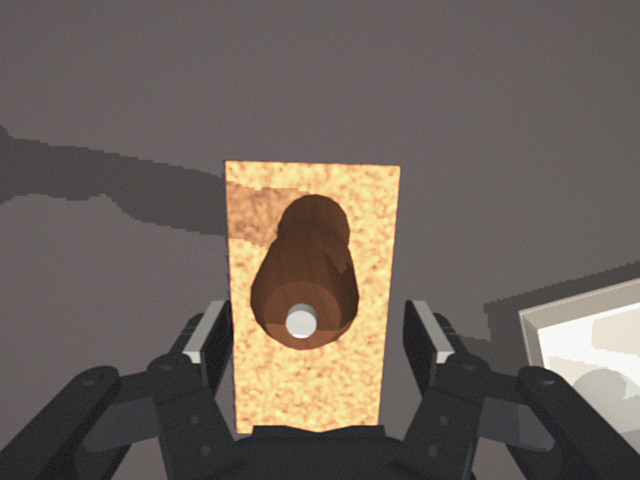

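```bash
python3 -m inch '{"slide":[[-0.3,0,0.6],[-0.2,0,1],[0,0,1.5],[0,0,1],[0,0,0.4],[0,0,0]],"twist":[0.02,0,0,0,0,0]}' 7 40
python3 - <<'E'
from h import *
w=snapshot("wrist"); cv2.imwrite("pics/w33.png",w["color"][:,:,::-1])
plan(.4126,-.271,.107,1.41)
E
```

```text
clock: 67.9
tcp_pos: [0.4119, -0.2717, 0.1066]
eef_rot: [0.762, 0.647, -0.018, 0.001]
contact_force: [-0.2, 0.9, -0.3]
finger_gap: 0.0701
slide cm now [ 0.08  0.05 -0.01] rows 1.0
twist -0.001  q6 -2.017237131033496
slide after twist [ 0.08  0.05 -0.01]
```

View pics/w33.png

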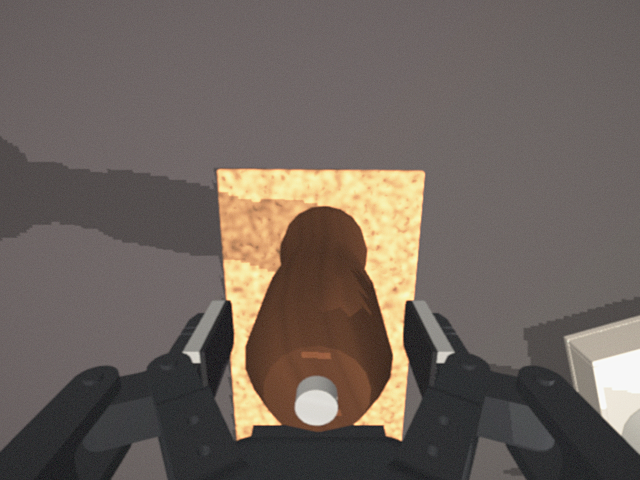

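```bash
python3 -m inch '{"slide":[[0,0,0],[0,0,0],[0,0,0],[0,0,0],[0,0,0],[0,0,0]],"twist":[0,0,0,0,0,0]}' 4 40
python3 tl.py
python3 -m inch '{"slide":[[0,0,-1],[0,0,-2],[0,0,-3],[0,0,-3.5],[0,0,-3.5],[0,0,-3.5],[0,0,-2],[0,0,-0.5],[0,0,0],[0,0,0]],"twist":[0,0,0,0,0,0,-0.12,-0.12,-0.11,0]}' 
python3 tl.py
python3 -c "
from h import *
plan(.529,.009,.29,1.757)"
```

```text
clock: 68.55
tcp_pos: [0.4124, -0.2719, 0.1081]
eef_rot: [0.762, 0.648, -0.017, 0.002]
contact_force: [-0.2, -0.1, -1.5]
finger_gap: 0.0489
tilt [-0.0237 -0.0255] [-0.615 -0.212  1.983 -0.035  1.375 -2.017]
clock: 69.55
tcp_pos: [0.416, -0.2659, 0.3131]
eef_rot: [0.633, 0.774, -0.017, 0.001]
contact_force: [-0.6, -1.0, -2.0]
finger_gap: 0.049
tilt [-0.0208 -0.0274] [-0.601 -0.29   1.714 -0.035  1.72  -2.377]
slide cm now [24.74 16.59  1.33] rows 6.0
twist 0.014  q6 -2.377246297863499
slide after twist [24.92 16.2   2.31]
```

```bash
python3 -m inch '{"slide":[[1.5,1,0],[2.5,1.7,0.1],[3.2,2.1,0.1],[3.2,2.1,0.1],[3.2,2.1,0.1],[3.2,2.1,0.1],[3,2,0],[2.4,1.6,0],[1.5,1,0],[0.6,0.4,0],[0,0,0],[0,0,0]],"twist":[0.01,0,0,0,0,0,0,0,0,0,0,0]}' 
python3 tl.py
python3 - <<'E'
from h import *
w=snapshot("wrist"); cv2.imwrite("pics/w34.png",w["color"][:,:,::-1])
plan(.529,.009,.107,1.757)
E
```

```text
clock: 70.75
tcp_pos: [0.5341, 0.0111, 0.2999]
eef_rot: [0.653, 0.757, -0.018, 0.001]
contact_force: [-0.8, -0.0, -1.0]
finger_gap: 0.0494
tilt [-0.0219 -0.0285] [-0.012 -0.187  1.65  -0.029  1.701 -1.733]
slide cm now [ 0.36 -0.03 19.3 ] rows 4.0
twist -0.04  q6 -1.7327238973026768
slide after twist [-0.1  -0.53 19.29]
```

View pics/w34.png

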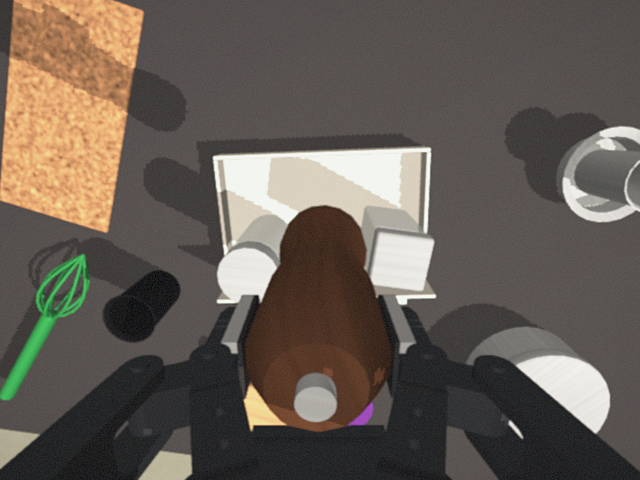

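```bash
python3 -m inch '{"slide":[[0,-0.2,1],[0,-0.1,2],[0,0,2],[0,0,1],[0,0,0]],"twist":[-0.02,-0.02,0,0,0]}' 
python3 tl.py
python3 -c "
from h import *
plan(.529,.009,.107,1.757)"
```

```text
clock: 71.3
tcp_pos: [0.528, 0.005, 0.2368]
eef_rot: [0.639, 0.769, -0.018, 0.001]
contact_force: [-0.3, -0.4, -2.3]
finger_gap: 0.0487
tilt [-0.021  -0.0289] [-0.023 -0.192  1.755 -0.029  1.599 -1.78 ]
slide cm now [ 0.69  0.51 12.96] rows 3.0
twist -0.001  q6 -1.7800830113490023
slide after twist [ 0.38  0.17 12.98]
```

```bash
python3 -m inch '{"slide":[[0.4,0.2,0.5],[0.1,0.1,1.5],[0.1,0.1,2],[0,0,2],[0,0,1],[0,0,0]],"twist":[0,0,0,0,0,0]}' 
python3 -c "
from h import *
plan(.529,.009,.107,1.757)"
```

```text
clock: 71.9
tcp_pos: [0.5303, 0.01, 0.164]
eef_rot: [0.639, 0.769, -0.017, 0.002]
contact_force: [-0.4, -0.0, -2.4]
finger_gap: 0.0489
slide cm now [ 0.07 -0.01  5.7 ] rows 2.0
twist -0.001  q6 -1.7670728330897534
slide after twist [-0.07 -0.14  5.7 ]
```

```bash
python3 -m inch '{"slide":[[0,0,1],[0,0,1.5],[0,0,1.5],[0,0,0.8],[0,0,0.3],[0,0,0]],"twist":[0,0,0,0,0,0]}' 
python3 -c "
from h import *
plan(.529,.009,.107,1.757)"
```

```text
clock: 72.5
tcp_pos: [0.5299, 0.0084, 0.1098]
eef_rot: [0.639, 0.769, -0.016, 0.003]
contact_force: [0.4, 0.2, -2.6]
finger_gap: 0.0486
slide cm now [ 0.08 -0.07  0.28] rows 1.0
twist -0.001  q6 -1.7672223082278318
slide after twist [ 0.07 -0.08  0.28]
```

```bash
python3 -m inch '{"slide":[[0.05,-0.05,0.15],[0,0,0.15],[0,0,0.1]],"twist":[0,0,0]}' 
python3 -m inch '{"slide":[[0,0,0.1],[0,0,0.05]],"twist":[0,0]}'
```

```text
clock: 72.8
tcp_pos: [0.5298, 0.0087, 0.1068]
eef_rot: [0.639, 0.769, -0.016, 0.004]
contact_force: [0.5, 0.7, -1.5]
finger_gap: 0.049
clock: 73.0
tcp_pos: [0.5304, 0.0088, 0.1066]
eef_rot: [0.639, 0.769, -0.015, 0.004]
contact_force: [-0.3, 0.9, -0.0]
finger_gap: 0.0491
```

```bash
python3 -m inch '{"slide":[[0,0,0.15],[0,0,0.1]],"twist":[0,0]}'
```

```text
clock: 73.2
tcp_pos: [0.5313, 0.009, 0.1066]
eef_rot: [0.638, 0.769, -0.014, 0.005]
contact_force: [-4.5, 1.5, 7.2]
finger_gap: 0.0488
```

```bash
python3 -m inch '{"slide":[[0,0,0],[0,0,0],[0,0,0],[0,0,0]],"twist":[0,0,0,0]}' 7 40
python3 -m inch '{"slide":[[0,0,-1],[0,0,-2],[0,0,-3],[0,0,-4],[0,0,-4],[0,0,-3],[0,0,-1],[0,0,0]],"twist":[0,0,0,0,0,0,0,0]}'
python3 - <<'E'
from h import *
w=snapshot("wrist"); cv2.imwrite("pics/w35.png",w["color"][:,:,::-1])
for X in ([.5281,.0095,.150],[.5886,-.0456,.134],[.5595,.0827,.124]): print(proj(w,X))
E
```

```text
clock: 73.6
tcp_pos: [0.5316, 0.0089, 0.1071]
eef_rot: [0.639, 0.769, -0.014, 0.006]
contact_force: [0.5, -1.0, 0.3]
finger_gap: 0.07
clock: 74.4
tcp_pos: [0.532, 0.0143, 0.2973]
eef_rot: [0.639, 0.769, -0.014, 0.006]
contact_force: [-0.8, 0.3, -0.7]
finger_gap: 0.07
[316.28533747 220.94395127]
[240.32600646 271.53776283]
[393.62661153 263.53657934]
```

View pics/w35.png

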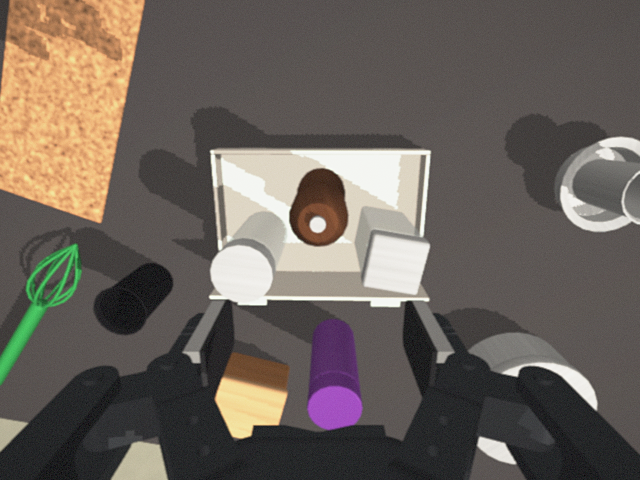

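All three are within about 4 mm of their predicted pixels: mill (318,225), round (242,271), square (395,263). I back the arm away and check with the fixed cameras.

```bash
python3 -m inch '{"slide":[[0,-2,-1],[0,-4,-1],[0,-4,-1],[0,-2,0],[0,0,0],[0,0,0]],"twist":[0,0,0,0,0,0]}'
python3 - <<'E'
from h import *
s=snapshot("scene");t=snapshot("top")
a=cv2.resize(s["color"][120:300,150:510,::-1],None,fx=2.2,fy=2.2,interpolation=cv2.INTER_CUBIC);cv2.imwrite("pics/s9.png",a)
a=cv2.resize(t["color"][150:350,140:500,::-1],None,fx=2.2,fy=2.2,interpolation=cv2.INTER_CUBIC);cv2.imwrite("pics/t9.png",a)
cv2.imwrite("pics/s9c.png",cv2.resize(s["color"][145:250,270:400,::-1],None,fx=6,fy=5.7,interpolation=cv2.INTER_CUBIC))
E
```

```text
clock: 75.05
tcp_pos: [0.4094, -0.0076, 0.319]
eef_rot: [0.638, 0.769, -0.018, 0.0]
contact_force: [-0.4, 0.2, -1.3]
finger_gap: 0.0701
```

View pics/s9.png

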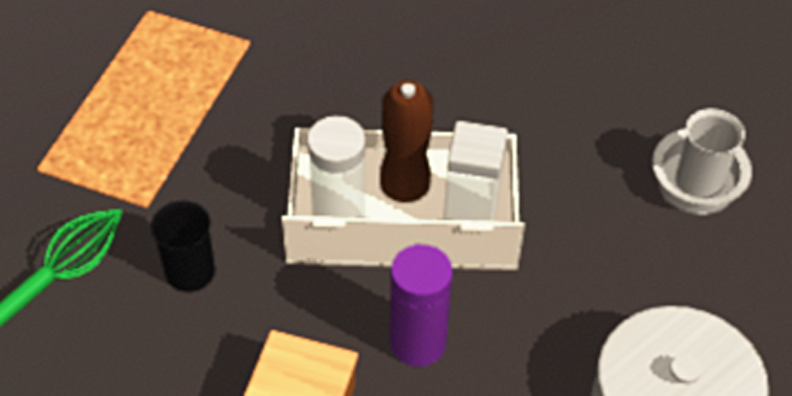

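View pics/s9c.png

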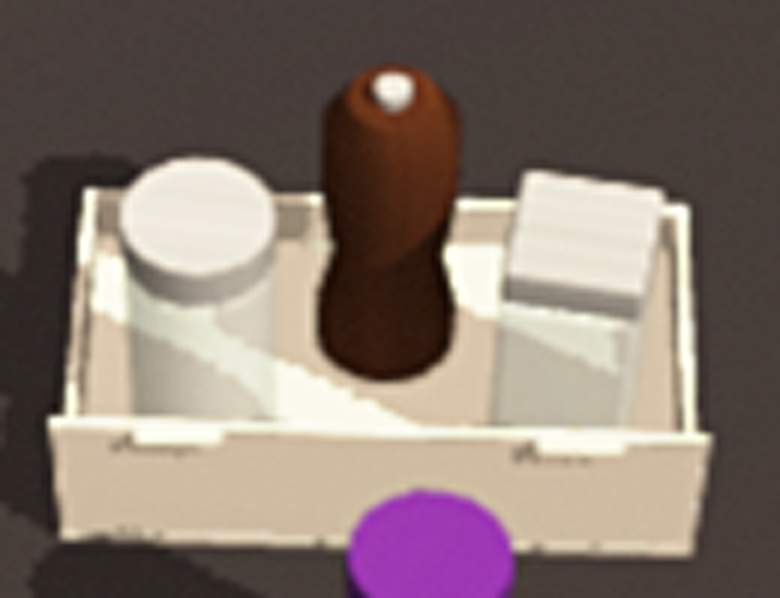

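View pics/t9.png

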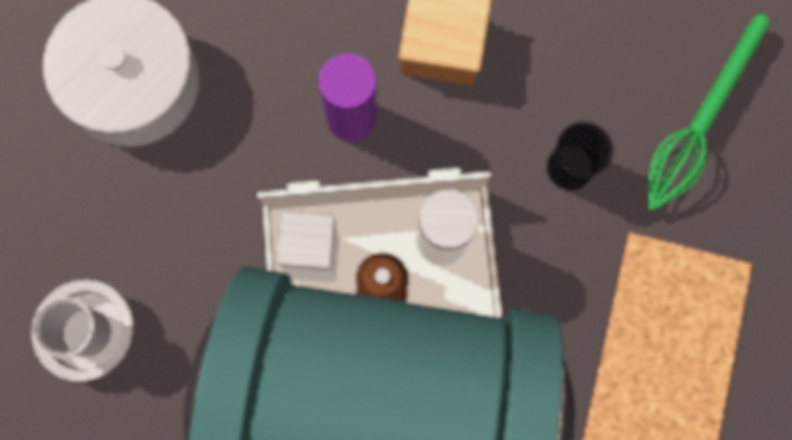

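In the scene crop each item is within about 1 px (2–3 mm) of its starting place: round (197,216) vs (196,211), mill (393,91) vs (390,84), square about +4 px in the 6× crop. The tumbler is upright in the davara and the bystanders have not moved.

```bash
python3 -c "
from rig import *
print(get_obs()['clock'], sign_off())"
```

```text
the job is handed in; nothing more can be done
75.15 None
```

The job is done and handed in at 75 s of the 144 s allowed. I moved the mill, round jar and square jar onto the mat, then stood the steel tumbler upright in its davara. After that I put the square jar, round jar and mill back in the bin.

- **Jars and mill:** the last wrist and scene pictures show all three upright. Each is about 2–4 mm from where it started, well inside the 15 mm allowed.
- **Tumbler:** it stands upright inside the davara in the last scene and top views.
- **Bystanders and look-alikes:** in the last pictures the black tumbler, purple jar, dabba, whisk and salt box look unmoved. The robot was touching nothing.
- **Forces:** the highest force reading I saw was about 15 N, while setting things down.
- **What disagreed:** the top camera differed from the scene camera by about 1 px (some 2 mm), and by up to 9 mm at my hand-picked mat corners, so I took the mat position from the wrist camera.
- **What went wrong:** the tool slowly tilted during the sideways moves, reaching about 6° at worst. I brought it back to about 1–2° with vertical strokes before the last two grasps. The first of these strokes dipped close above the round jar on the mat, but I saw no sign of contact.

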